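# Push the suction nozzle into its push-fit port until it locks, then open the valve

## Task

Take the blue-barrelled suction nozzle out of its wooden stand and push it straight down into the push-fit port of the grey suction station until it clicks and is locked fully home. Feel for it: how deep it goes differs from port to port, and the port must never be loaded with more than 25 N. Let go of the nozzle, and only then swing the red-knobbed shut-off lever all the way over to its other side; leave the spool, the loupe and the mug alone.

Things in the scene. Friction and masses are not known exactly. Their poses are not given: they have to be found in the camera images.
- nozzle_grip (a point): Loose suction nozzle (70 g, 126 mm long), hanging upright, stem down, in the wooden stand: the point is on its axis in its blue barrel, z up along the axis. From here the barrel (26 mm diameter) reaches 20 mm up and 30 mm down (its lower end rests on the stand's top), the aluminium spout 35 mm up, the stem's tip 91 mm down.
- nozzle_tip (a point): Lower end of the nozzle's brass stem, on the axis (z up along it). Stem 16 mm diameter, 61 mm long up to the barrel; the lowest 9 mm taper to 4 mm; from 12 to 21 mm above the tip runs an 8 mm diameter locking groove.
- stand: Fixed light-wood stand, 70 x 70 x 66 mm, with a 20 mm hole down through its middle, in which the nozzle's stem hangs (draw it straight up by at least 65 mm). Origin: centre of its underside.
- station: Fixed grey suction station, housing 90 (x) x 200 (y) x 64 mm. Origin: centre of its underside, z up; its -x side, with the blank dial gauge, is the front. On its flat top stand the black port collar (at y = -55 mm) and the lever on a 70 x 50 x 25 mm block (at y = +55 mm). The nozzle must never bear on the station or its valve with more than 25 N.
- port (a point): Centre of the mouth of the push-fit port (top of the 31 mm black collar, 6 mm above the housing top); z up, out of the port. Bore 19.5 mm, straight down. Sprung pawls take about 3 to 7 N to pass, then the force drops as they snap into the groove. Tip depth at the lock is unknown, 38 to 52 mm; a hard stop lies 2.5 mm below that. A press of 10 to 13 N is enough. Locked, it cannot be pulled out.
- valve (a joint): Check valve inside the port, pressed down by the stem's tip against a damped spring (2 N per mm), which pushes an unlocked nozzle out again. 0 m untouched, about 0.002 with the nozzle locked and let go (it rises to this when let go), 0.0045 (9 N) at the hard stop.
- lever (a joint): Shut-off lever, rad: 0 (shut) leans 29 degrees to the station's front (-x), 1.0 (open, end stop) 29 degrees to its back (+x). It turns about the station's y axis at station x = 0, y = +55, z = 86 mm, stays where it is left, starts between 0 and 0.25; about 1 N at the knob moves it.
- lever_tip (a point): Centre of the red ball knob (26 mm diameter) on the end of the lever (10 mm rod), 70 mm from the hinge axis.
- thread_spool: Loose thread spool, 31 mm diameter, 40 mm high, bystander. Origin: centre of its underside.
- loupe: Loose black stand loupe, 37 mm diameter, 38 mm high, bystander. Origin: centre of its underside.
- tea_mug: Loose green and white mug, 78 x 116 x 101 mm, bystander. Origin: centre of its underside.

How it is judged:
By the outcome, as a careful person would: the job done as asked, in the order asked, and still so for the second after the job is handed in, with the robot touching nothing.
It also fails if it takes over 56 s, if anything falls off the work surface, if the arm or the gripper's body presses on something with over 40 N, if the wrist force passes 120 N, or if a joint passes its speed limit or range.

## Robot

A 7-joint arm with a two-finger parallel gripper is mounted at the origin on a cart in front of the work surface, level with it; the furniture and walls round the work are solid. World frame = base frame: x ahead of the robot, y to its left, z up, the work surface at z = 0. Lengths are in m, angles in rad, forces in N, time in s.
With the tool pointing down it reaches from about 0.425 to 0.875 m from the base axis. Payload 4.7 kg.
Tool frame: the origin (TCP) lies at the very end of the fingers, on their centre line; the grasp point (between the pads) lies 19 mm behind it; x points along the fingers, z is the direction in which the jaws open and shut, and the axes are right-handed (so a half turn about x gives the same grasp; the last joint's range is limited). The gripper opens to 87 mm and grips with 3 to 60 N. Pads are 19 mm wide; open, the fingers measure 117 mm over their backs; the gripper's body (75 mm by 190 mm) begins 51 mm behind the grasp point.
Start: joints at [1.189, 0.321, -0.07, 1.45, 0.023, 1.371, -0.057], TCP at [0.251, -0.6, 0.223] pointing down, gripper open.
Joint ranges: [-2.86, 2.86], [-0.3, 2.09], [-1.38, 1.24], [0.06, 2.45], [-1.56, 4.7], [0.09, 2.05], [-2.69, 2.69]. Speed limits (rad/s): [2.57, 2.57, 3.14, 3.14, 3.14, 3.14, 3.14].

## Interface

Orientations are given as a rotation vector (axis times angle).
In Python, from bench import telemetry, viewer, workorder gives the robot as it stands.
- The arm moves only by the shell command python3 -m creep 'ROWS' [FORCE]. ROWS is JSON, a list of rows, each an object of numbers: "fingers": the opening, from 0 (shut) to 1 (fully open); "x", "y", "z": the shift along the tool's x, y, z in units of 40 mm (1.0 is 40 mm); "twist": the turn about the tool's x in units of 5 degrees (1.0 is 5 degrees). In form: [{"fingers": .., "x": .., "y": .., "z": .., "twist": ..}, ...]. A call has 1 to 20 rows; each row is the pose to reach, as a shift and turn from the pose commanded when the call began, along the tool's axes at that moment; what a row does not reach only later rows make up. A row lasts 1/12 s, in which the tool goes at most 41.7 mm and 7.16 degrees, less where a joint would pass 70% of its speed; a pose out of reach is approached as far as the arm can. A call with a gripper value outside its range is refused whole. The fingers move at their own pace and stop on an object; FORCE is the grip in N (left out, the last holds). Time passes only in rows, so rows that repeat a pose let the fingers close. It gives the time, the measured TCP pose, the force and the opening at its end, in the units of the state.
- telemetry.get_state(): the state, without advancing time (a new reading comes with each control period).
- viewer.get_image(name): name is "side" or "top"; returns a dict with "pixels" (420x560x3 uint8, red, green, blue), "z_map" (420x560 float32, m along the optical axis (not along the pixel's ray), 0 where there is no reading), "K" (3x3 intrinsics, pixels), "dist_coeffs" ([k1, k2, p1, p2, k3] as OpenCV has them; the pictures are not rectified), "xyz" and "attitude" of the camera in the world. Camera axes: x right, y up, looking along -z (the intrinsics and any distortion apply to the point x, -y, -z); pixel columns grow to the right and rows downward; lengths in m; the calibration is good to about 2 mm. A picture is of the moment at which its call begins.
- workorder.close_job(): hands the job in, once; it reports no verdict.
The state is a dict: "time": time; "joint_positions": joint angles; "qd": joint speeds; "joint_torque": joint torques, N m; "position": TCP position; "tool_rot": TCP orientation; "ft_force": force on the tool from outside, world axes, zero at the start; "torque": the same for the moment, N m; "grip_width": opening from 0.0 (shut) to 1.0 (fully open).
Only numpy, scipy, OpenCV 4.12 (cv2) and the standard library are available. Lean on these libraries where they do the work, as an engineer would, in place of code of your own. Each camera call takes 0.05 s, during which the arm holds its last target.

## Working session

There is one attempt and no reset: what is moved stays moved. The work goes in short steps, Python scripts to look and compute and a shell command to move; the robot and the scene stay as the last step left them, time stands still between calls to the robot, and variables do not carry over. Pictures are saved under pics/ and viewed, and the job is handed in when it is done.

```bash
mkdir -p pics; ls; python3 - <<'E'
from bench import telemetry, viewer
import cv2, numpy as np
s=telemetry.get_state()
for k,v in s.items(): print(k,np.round(v,4))
for n in("side","top"):
    d=viewer.get_image(n)
    cv2.imwrite(f"pics/{n}0.png",d["pixels"][:,:,::-1]); np.savez(f"{n}0.npz",**d)
    print(n,d["K"].tolist(),d["dist_coeffs"],d["xyz"],d["attitude"])
E
```

```text
pics
time 0.0
joint_positions [ 1.1891  0.3218 -0.0701  1.4517  0.0226  1.3708 -0.0569]
qd [-0.0003  0.0009  0.0017 -0.0004 -0.0002 -0.0001 -0.0003]
joint_torque [ 0.00000e+00 -4.91279e+01 -4.03900e-01 -3.12528e+01 -6.38000e-02
  4.38000e-02  2.00000e-04]
position [ 0.2504 -0.5992  0.2214]
tool_rot [ 0.9139  1.3725 -0.9123]
ft_force [-0.673   0.8181 -0.4059]
torque [0.0016 0.0158 0.0029]
grip_width 0.9947
side [[420.4153114241095, 0.0, 277.2858928586759], [0.0, 420.4153114241095, 204.81221816022017], [0.0, 0.0, 1.0]] [-0.10148749  0.          0.          0.          0.        ] [0.4197656  0.71507164 0.5318123 ] [ 0.19307066 -1.49349478 -2.52426093]
top [[466.01926575202697, 0.0, 279.4082298246239], [0.0, 466.01926575202697, 213.30280503922123], [0.0, 0.0, 1.0]] [-0.04854552  0.          0.          0.          0.        ] [ 0.40854145 -0.01913652  1.00917544] [ 0.17554607 -0.18272318 -1.64384131]
```

View pics/side0.png

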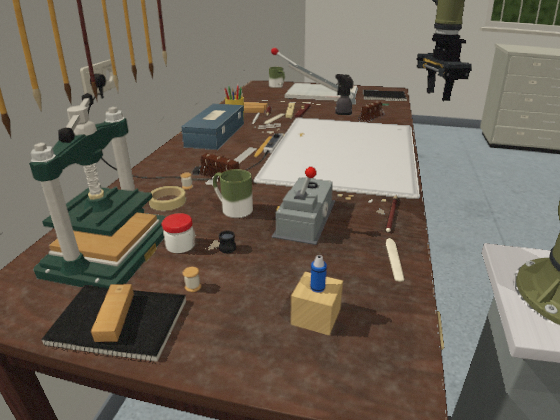

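View pics/top0.png

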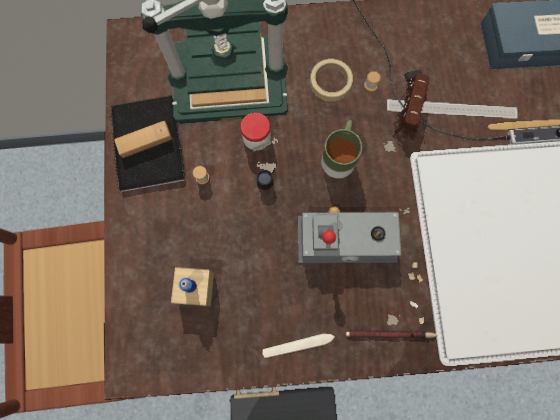

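Side view: stand at (317,302) with the blue barrel at (318,272), station at (306,208), knob at (311,172). Top view: nozzle at (187,285), stand at (193,287), port at (378,233), knob at (329,237), mug at (341,155) and loupe at (265,180).

```bash
cat > h.py <<'E'
import numpy as np, cv2
from scipy.spatial.transform import Rotation as R
def load(n): return dict(np.load(n))
def rays(d,uv):
    p=cv2.undistortPoints(np.array(uv,float).reshape(-1,1,2),d["K"],d["dist_coeffs"]).reshape(-1,2)
    c=np.c_[p[:,0],-p[:,1],-np.ones(len(p))]
    return c@R.from_rotvec(d["attitude"]).as_matrix().T
def onplane(d,uv,z):
    r=rays(d,uv); o=d["xyz"]; return o+r*((z-o[2])/r[:,2])[:,None]
def depthpts(d,uv):
    uv=np.array(uv).reshape(-1,2); z=d["z_map"][uv[:,1],uv[:,0]]
    return d["xyz"]+rays(d,uv)*z[:,None]
def cloud(d):
    v,u=np.mgrid[0:420,0:560]; uv=np.c_[u.ravel(),v.ravel()]
    return depthpts(d,uv).reshape(420,560,3)
def proj(d,P):
    Rm=R.from_rotvec(d["attitude"]).as_matrix(); c=(np.atleast_2d(P)-d["xyz"])@Rm
    q=np.c_[c[:,0],-c[:,1],-c[:,2]]
    return cv2.projectPoints(q,np.zeros(3),np.zeros(3),d["K"],d["dist_coeffs"])[0].reshape(-1,2)
def tri(d1,a,d2,b):
    r1,r2=rays(d1,[a])[0],rays(d2,[b])[0]
    A=np.c_[r1,-r2]; t=np.linalg.lstsq(A,d2["xyz"]-d1["xyz"],rcond=None)[0]
    p,q=d1["xyz"]+r1*t[0],d2["xyz"]+r2*t[1]; return (p+q)/2,np.linalg.norm(p-q)
E
python3 - <<'E'
from h import *
for n in("side","top"):
    d=load(n+"0.npz"); im=d["pixels"]; C=cloud(d)
    hsv=cv2.cvtColor(im,cv2.COLOR_RGB2HSV)
    boxes={"side":(270,230,370,340),"top":(160,255,225,320)}
    x0,y0,x1,y1=boxes[n]
    m=cv2.inRange(hsv,(105,150,50),(125,255,255)); mm=np.zeros_like(m); mm[y0:y1,x0:x1]=m[y0:y1,x0:x1]
    ys,xs=np.nonzero(mm); P=C[ys,xs]
    print(n,"blue",len(xs),xs.mean(),ys.mean(),"median",np.median(P,0),"min",np.percentile(P,2,0),"max",np.percentile(P,98,0))
    r=cv2.inRange(hsv,(0,180,120),(6,255,255)); 
    k={"side":(300,160,322,182),"top":(318,225,342,250)}[n]
    x0,y0,x1,y1=k; mm=np.zeros_like(r); mm[y0:y1,x0:x1]=r[y0:y1,x0:x1]
    ys,xs=np.nonzero(mm); P=C[ys,xs]
    (cx,cy),rad=cv2.minEnclosingCircle(np.c_[xs,ys].astype(np.float32))
    print(n,"red",len(xs),cx,cy,rad,np.median(P,0),P[:,2].max())
    # surface heights
    V=C.reshape(-1,3)
    for lab,z0,z1 in(("table",-.01,.01),("stand",.062,.07),("housing",.06,.068),("block",.085,.093)):
        pass
    crop={"side":(250,150,360,340),"top":(290,200,410,275)}[n]
    x0,y0,x1,y1=crop; s=min(800/(x1-x0),600/(y1-y0)); s=int(s)
    cv2.imwrite(f"pics/{n}_crop.png",cv2.resize(im[y0:y1,x0:x1,::-1],None,fx=s,fy=s,interpolation=cv2.INTER_CUBIC))
    print(crop,s)
d=load("top0.npz");C=cloud(d)
print("table z",np.median(C[300:330,240:280,2]))
for nm,(x0,y0,x1,y1),(za,zb) in(("stand top",(160,255,225,320),(.058,.074)),("housing top",(280,190,420,280),(.056,.0665)),("collar",(362,218,395,250),(.067,.076)),("block",(300,205,350,265),(.08,.098))):
    S=C[y0:y1,x0:x1].reshape(-1,3); S=S[(S[:,2]>za)&(S[:,2]<zb)]
    rect=cv2.minAreaRect((S[:,:2]*1000).astype(np.float32))
    print(nm,len(S),"zmed",np.median(S[:,2]),"rect",rect,"mean",S.mean(0))
E
```

```text
side blue 334 317.69161676646706 277.84131736526945 median [0.48944941 0.16957017 0.0948725 ] min [0.47902524 0.1613702  0.06931146] max [0.50175841 0.1725482  0.11570801]
side red 80 310.1153869628906 172.11538696289062 5.235671520233154 [ 0.55314644 -0.11088566  0.15644653] 0.16599444116770096
(250, 150, 360, 340) 3
top blue 79 190.2405063291139 285.8101265822785 median [0.48558603 0.14999321 0.1111519 ] min [0.47775906 0.14666633 0.07555893] max [0.50000953 0.16798536 0.11809969]
top red 92 328.5 236.5 6.041623115539551 [ 0.54989742 -0.117712    0.16129346] 0.1675249004292505
(290, 200, 410, 275) 6
table z -0.000394345823016784
stand top 1031 zmed 0.0654661145701223 rect ((489.3312072753906, 159.5347900390625), (71.2081298828125, 70.40573120117188), 81.57286071777344) mean [0.48921186 0.1575881  0.06546132]
housing top 3005 zmed 0.06337540882726067 rect ((569.980712890625, -175.98141479492188), (201.09567260742188, 90.24722290039062), 85.44158172607422) mean [ 0.56744123 -0.18830678  0.06329963]
collar 96 zmed 0.06886199377653335 rect ((567.59765625, -228.98809814453125), (65.27239990234375, 57.4826545715332), 79.01683807373047) mean [ 0.56610268 -0.22913737  0.06918775]
block 684 zmed 0.08850249519598996 rect ((574.466552734375, -120.77287292480469), (50.2629280090332, 70.60661315917969), 85.90337371826172) mean [ 0.57555799 -0.11908412  0.08879152]
```

View pics/side_crop.png

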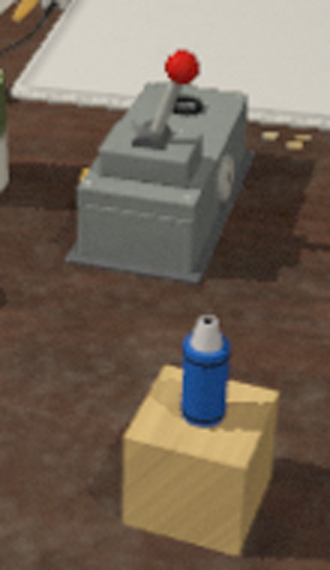

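View pics/top_crop.png

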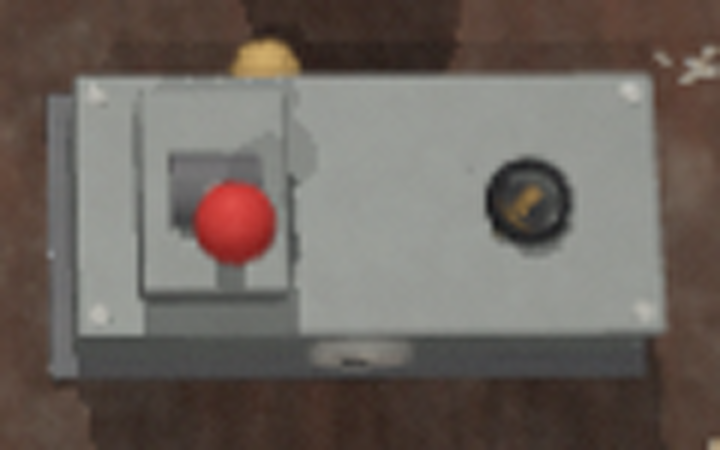

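Side crop: barrel about (205,375), spout top (207,320), knob (182,66). Top crop: collar is centred near (528,200) and the knob near (236,222).

```bash
python3 - <<'E'
from h import *
T=load("top0.npz");S=load("side0.npz")
def mask(d,lo,hi,box):
    hsv=cv2.cvtColor(d["pixels"],cv2.COLOR_RGB2HSV); m=cv2.inRange(hsv,lo,hi); o=np.zeros_like(m); x0,y0,x1,y1=box; o[y0:y1,x0:x1]=m[y0:y1,x0:x1]; return o
# collar dark in both
for n,d,b in(("top",T,(365,220,392,247)),("side",S,(304,178,322,190))):
    g=cv2.cvtColor(d["pixels"],cv2.COLOR_RGB2GRAY); x0,y0,x1,y1=b
    m=np.zeros_like(g); m[y0:y1,x0:x1]=(g[y0:y1,x0:x1]<80)*255
    c=max(cv2.findContours(m,0,2)[0],key=cv2.contourArea)
    e=cv2.fitEllipse(cv2.convexHull(c)); print(n,"collar ellipse",e, onplane(d,[e[0]],.070), onplane(d,[e[0]],.067))
    x0,y0=b[0]-10,b[1]-10
    cv2.imwrite(f"pics/col_{n}.png",cv2.resize(d["pixels"][y0:b[3]+10,x0:b[2]+10,::-1],None,fx=12,fy=12,interpolation=cv2.INTER_NEAREST))
# nozzle
m=mask(S,(105,150,50),(125,255,255),(270,230,370,340))
ys,xs=np.nonzero(m)
for y in range(ys.min(),ys.max()+1,3):
    q=xs[ys==y]; print(y,q.min(),q.max(),end=' | ')
c=max(cv2.findContours(m,0,2)[0],key=cv2.contourArea); print("\nrect",cv2.minAreaRect(c))
m=mask(T,(105,120,40),(125,255,255),(160,255,225,320))
c=max(cv2.findContours(m,0,2)[0],key=cv2.contourArea); print("top rect",cv2.minAreaRect(c), cv2.fitEllipse(c))
for n,d,b in(("top",T,(165,262,220,312)),("side",S,(295,245,345,300))):
    x0,y0,x1,y1=b; cv2.imwrite(f"pics/noz_{n}.png",cv2.resize(d["pixels"][y0:y1,x0:x1,::-1],None,fx=10,fy=10,interpolation=cv2.INTER_CUBIC))
kt,ks=(328.5,236.5),(310.1,172.1)
print("knob tri",tri(T,kt,S,ks))
ctr=np.array([.4893,.1595]) 
for z in(.066,.096,.116,.131): print(z,proj(T,[[*ctr,z]]),proj(S,[[*ctr,z]]))
E
```

```text
top collar ellipse ((377.603271484375, 233.39207458496094), (13.82381534576416, 14.348255157470703), 131.53567504882812) [[ 0.56527959 -0.22940879  0.07      ]] [[ 0.56578026 -0.23008046  0.067     ]]
side collar ellipse ((311.7665710449219, 184.99114990234375), (6.157035827636719, 10.472408294677734), 95.40904235839844) [[ 0.56577616 -0.22194582  0.07      ]] [[ 0.56672466 -0.22803282  0.067     ]]
262 312 312 | 265 311 325 | 268 312 325 | 271 311 325 | 274 312 325 | 277 311 324 | 280 311 324 | 283 311 324 | 286 311 324 | 289 312 321 | 
rect ((318.0, 276.5), (14.0, 29.0), 0.0)
top rect ((187.30001831054688, 284.9000244140625), (15.652474403381348, 12.074767112731934), 26.56505012512207) ((186.8633575439453, 284.4606018066406), (11.751724243164062, 16.50898551940918), 109.30908966064453)
knob tri (array([ 0.55379865, -0.11876539,  0.15173126]), np.float64(0.0010099511085300949))
0.066 [[189.83280956 286.19426411]] [[318.16541852 287.64049054]]
0.096 [[186.87870103 285.09860379]] [[318.8883343  273.64098886]]
0.116 [[184.80155187 284.32791559]] [[319.38239792 263.95390612]]
0.131 [[183.18304493 283.72723401]] [[319.75937365 256.49582983]]
```

```bash
python3 -c "
import cv2,numpy as np
a=cv2.imread('pics/noz_top.png');b=cv2.imread('pics/noz_side.png')
a=cv2.resize(a,(400,364));b=cv2.resize(b,(400,440))
o=np.zeros((440,800,3),np.uint8);o[:364,:400]=a;o[:,400:]=b;cv2.imwrite('pics/noz_both.png',o)"
```

```text
(no output)
```

View pics/noz_both.png

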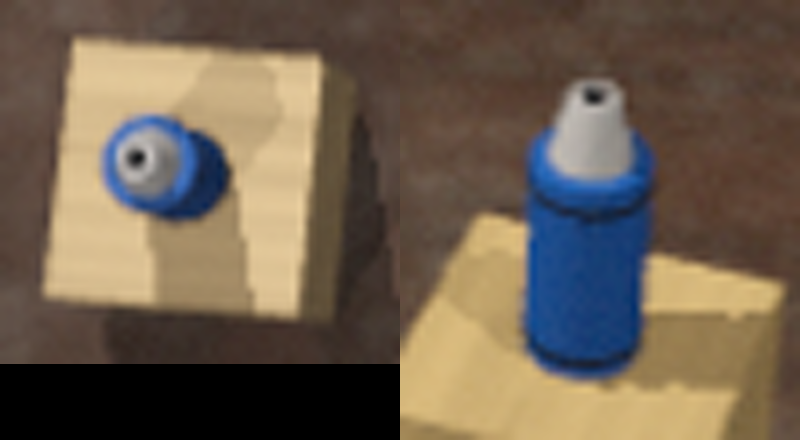

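```bash
python3 - <<'E'
from h import *
from bench import telemetry
s=telemetry.get_state()
M=R.from_rotvec(s["tool_rot"]).as_matrix(); print(M.round(4))
T=load("top0.npz");S=load("side0.npz")
print("spout tri",tri(T,(183.2,283.2),S,(318.6,256.4)))
print("collar tri",tri(T,(377.6,233.4),S,(311.8,185.0)))
for p in((.47,-.15,.25),(.49,.16,.22)): print((np.array(p)-s["position"])@M/.04)
E
```

```text
[[-8.000e-04  9.227e-01  3.856e-01]
 [ 1.600e-03  3.856e-01 -9.227e-01]
 [-1.000e+00 -1.000e-04 -1.800e-03]]
spout tri (array([0.49074566, 0.15949446, 0.13085564]), np.float64(0.0008998975316109265))
collar tri (array([ 0.56648198, -0.23031405,  0.06580568]), np.float64(0.0010260601280929454))
[-0.6978928   9.3973493  -8.24811842]
[  0.06405657  12.84688653 -15.20477897]
```

```bash
python3 -c "
import cv2,numpy as np
a=cv2.imread('pics/col_top.png');b=cv2.imread('pics/col_side.png');print(a.shape,b.shape)
o=np.zeros((600,800,3),np.uint8)
a=cv2.resize(a,(400,400));b=cv2.resize(b,(400,400*b.shape[0]//b.shape[1]))
o[:400,:400]=a;o[:b.shape[0],400:]=b;cv2.imwrite('pics/col_both.png',o)"
```

```text
(564, 564, 3) (384, 456, 3)
```

View pics/col_both.png

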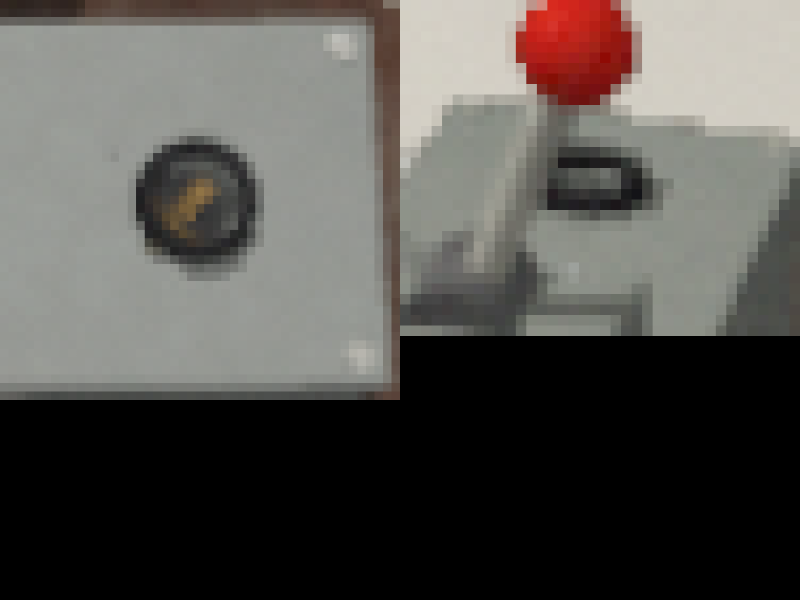

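Spout triangulates at (0.4907, 0.1595, 0.131), which matches the expected height. The port is near (0.5655, -0.230, 0.07) and the station yaw is about -4.5°. First I move in clear space, turning the jaws to lie along world x.

```bash
python3 -m creep '[{"fingers":1,"x":-0.1,"y":0.3,"z":-0.26,"twist":-0.4},{"fingers":1,"x":-0.3,"y":0.9,"z":-0.8,"twist":-1.2},{"fingers":1,"x":-0.5,"y":1.5,"z":-1.3,"twist":-2.2},{"fingers":1,"x":-0.7,"y":2.1,"z":-1.85,"twist":-3.2},{"fingers":1,"x":-0.7,"y":2.7,"z":-2.4,"twist":-4.2},{"fingers":1,"x":-0.7,"y":3.3,"z":-2.9,"twist":-5.2},{"fingers":1,"x":-0.7,"y":3.9,"z":-3.4,"twist":-6.2},{"fingers":1,"x":-0.7,"y":4.5,"z":-3.95,"twist":-7.2},{"fingers":1,"x":-0.7,"y":5.1,"z":-4.5,"twist":-8.2},{"fingers":1,"x":-0.7,"y":5.7,"z":-5.0,"twist":-9.2},{"fingers":1,"x":-0.7,"y":6.3,"z":-5.5,"twist":-10.2},{"fingers":1,"x":-0.7,"y":6.9,"z":-6.05,"twist":-11.2},{"fingers":1,"x":-0.7,"y":7.5,"z":-6.6,"twist":-12.2},{"fingers":1,"x":-0.7,"y":8.1,"z":-7.1,"twist":-13},{"fingers":1,"x":-0.7,"y":8.7,"z":-7.6,"twist":-13.46},{"fingers":1,"x":-0.7,"y":9.2,"z":-8.05,"twist":-13.46},{"fingers":1,"x":-0.7,"y":9.4,"z":-8.25,"twist":-13.46},{"fingers":1,"x":-0.7,"y":9.4,"z":-8.25,"twist":-13.46}]'
cat > st.py <<'E'
from h import *
from bench import telemetry
import sys
s=telemetry.get_state(); M=R.from_rotvec(s["tool_rot"]).as_matrix()
print("t",s["time"],"pos",np.round(s["position"],4),"F",np.round(s["ft_force"],2),"T",np.round(s["torque"],3),"grip",round(float(s["grip_width"]),3),"(mm %.1f)"%(87*s["grip_width"]))
print("q",np.round(s["joint_positions"],3)); print("tool",M.round(3).tolist())
if len(sys.argv)>3: print("delta units",((np.array(list(map(float,sys.argv[1:4])))-s["position"])@M/.04).round(3))
E
python3 st.py 0.4907 0.1595 0.20
```

```text
time: 1.6
position: [0.471, -0.1464, 0.2507]
tool_rot: [-0.005, 1.571, 0.005]
ft_force: [-0.6, 0.2, -0.2]
grip_width: 0.996
t 1.6 pos [ 0.471  -0.1464  0.2507] F [-0.62  0.17 -0.19] T [ 0.008 -0.043  0.034] grip 0.996 (mm 86.6)
q [ 0.783 -0.008 -0.528  1.77  -0.004  1.379  0.263]
tool [[0.0, -0.007, 1.0], [0.0, 1.0, 0.007], [-1.0, 0.0, 0.0]]
delta units [1.269 7.644 0.544]
```

```bash
python3 -m creep '[{"fingers":1,"x":0,"y":0.3,"z":0.02,"twist":0},{"fingers":1,"x":0,"y":0.9,"z":0.06,"twist":0},{"fingers":1,"x":0,"y":1.6,"z":0.1,"twist":0},{"fingers":1,"x":0.1,"y":2.3,"z":0.15,"twist":0},{"fingers":1,"x":0.2,"y":3.0,"z":0.2,"twist":0},{"fingers":1,"x":0.4,"y":3.7,"z":0.25,"twist":0},{"fingers":1,"x":0.6,"y":4.4,"z":0.3,"twist":0},{"fingers":1,"x":0.8,"y":5.1,"z":0.35,"twist":0},{"fingers":1,"x":1.0,"y":5.8,"z":0.4,"twist":0},{"fingers":1,"x":1.2,"y":6.5,"z":0.45,"twist":0},{"fingers":1,"x":1.27,"y":7.2,"z":0.5,"twist":0},{"fingers":1,"x":1.27,"y":7.55,"z":0.54,"twist":0},{"fingers":1,"x":1.27,"y":7.64,"z":0.54,"twist":0},{"fingers":1,"x":1.27,"y":7.64,"z":0.54,"twist":0},{"fingers":1,"x":1.27,"y":7.64,"z":0.54,"twist":0},{"fingers":1,"x":1.27,"y":7.64,"z":0.54,"twist":0}]'
python3 st.py 0.4907 0.1595 0.081
python3 - <<'E'
from h import *
from bench import viewer
d=viewer.get_image("side"); np.savez("side1.npz",**d); im=d["pixels"]
cv2.imwrite("pics/side1.png",cv2.resize(im[130:330,230:420,::-1],None,fx=3,fy=3,interpolation=cv2.INTER_CUBIC))
E
```

```text
time: 2.93
position: [0.4923, 0.1529, 0.1996]
tool_rot: [0.002, 1.571, -0.004]
ft_force: [0.2, -0.1, 0.2]
grip_width: 1.001
t 2.9333 pos [0.4923 0.1529 0.1996] F [ 0.24 -0.11  0.15] T [-0.026 -0.043  0.001] grip 1.001 (mm 87.1)
q [ 0.449  0.107 -0.845  1.788  0.085  1.284 -0.421]
tool [[-0.0, 0.004, 1.0], [-0.001, 1.0, -0.004], [-1.0, -0.001, -0.0]]
delta units [ 2.966  0.17  -0.041]
```

View pics/side1.png

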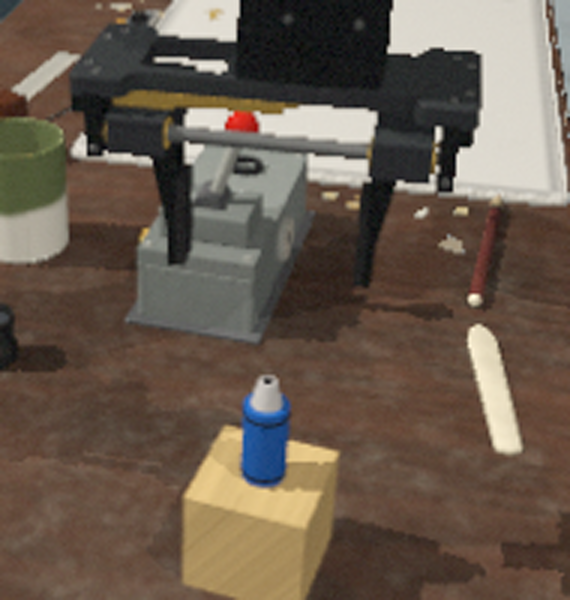

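Side view: the open fingers straddle the stand in x, with the nozzle at crop (265,430) between them. I'll check settling, then descend.

```bash
python3 -m creep '[{"fingers":1,"x":0,"y":0,"z":0,"twist":0},{"fingers":1,"x":0,"y":0,"z":0,"twist":0}]'; python3 st.py 0.4907 0.1595 0.081
```

```text
time: 3.15
position: [0.4922, 0.1542, 0.1998]
tool_rot: [0.001, 1.571, -0.002]
ft_force: [0.0, -0.2, -0.4]
grip_width: 1.002
t 3.15 pos [0.4922 0.1542 0.1998] F [ 0.01 -0.16 -0.37] T [ 0.002 -0.096  0.057] grip 1.002 (mm 87.2)
q [ 0.449  0.107 -0.847  1.788  0.084  1.284 -0.421]
tool [[0.0, 0.002, 1.0], [-0.001, 1.0, -0.002], [-1.0, -0.001, 0.0]]
delta units [ 2.97   0.134 -0.038]
```

```bash
python3 -m creep '[{"fingers":1,"x":0.2,"y":0.13,"z":-0.04,"twist":0},{"fingers":1,"x":0.6,"y":0.13,"z":-0.04,"twist":0},{"fingers":1,"x":1.0,"y":0.13,"z":-0.04,"twist":0},{"fingers":1,"x":1.4,"y":0.13,"z":-0.04,"twist":0},{"fingers":1,"x":1.8,"y":0.13,"z":-0.04,"twist":0},{"fingers":1,"x":2.2,"y":0.13,"z":-0.04,"twist":0},{"fingers":1,"x":2.5,"y":0.13,"z":-0.04,"twist":0},{"fingers":1,"x":2.8,"y":0.13,"z":-0.04,"twist":0},{"fingers":1,"x":2.97,"y":0.13,"z":-0.04,"twist":0},{"fingers":1,"x":2.97,"y":0.13,"z":-0.04,"twist":0},{"fingers":1,"x":2.97,"y":0.13,"z":-0.04,"twist":0},{"fingers":1,"x":2.97,"y":0.13,"z":-0.04,"twist":0}]'; python3 st.py 0.4907 0.1595 0.081
python3 - <<'E'
from h import *
from bench import viewer
d=viewer.get_image("side"); np.savez("side2.npz",**d); im=d["pixels"]
cv2.imwrite("pics/side2.png",cv2.resize(im[180:340,240:400,::-1],None,fx=3.7,fy=3.7,interpolation=cv2.INTER_CUBIC))
E
```

```text
time: 4.15
position: [0.491, 0.1608, 0.0816]
tool_rot: [0.0, 1.57, -0.0]
ft_force: [0.5, 0.3, 0.4]
grip_width: 0.997
t 4.15 pos [0.491  0.1608 0.0816] F [0.48 0.29 0.36] T [-0.007 -0.102 -0.057] grip 0.997 (mm 86.8)
q [ 0.384  0.248 -0.831  1.921  0.21   1.059 -0.535]
tool [[0.001, 0.0, 1.0], [0.0, 1.0, -0.0], [-1.0, 0.0, 0.001]]
delta units [ 0.015 -0.032 -0.007]
```

View pics/side2.png

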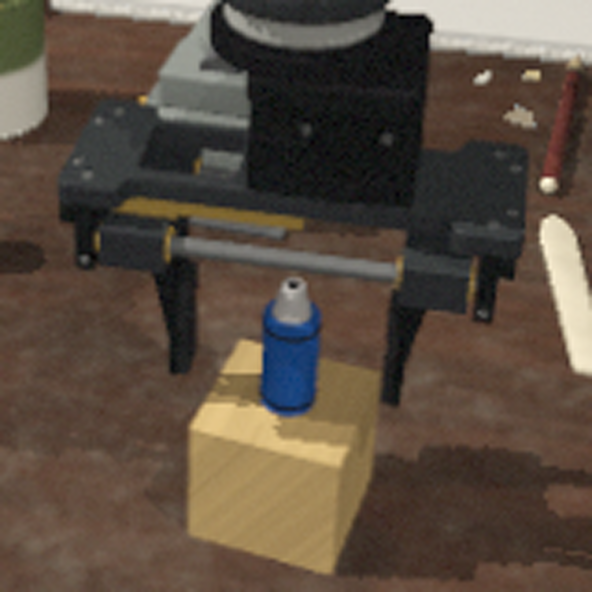

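```bash
python3 -m creep '[{"fingers":0.6,"x":0,"y":-0.02,"z":0,"twist":0},{"fingers":0.5,"x":0,"y":-0.02,"z":0,"twist":0},{"fingers":0.4,"x":0,"y":-0.02,"z":0,"twist":0},{"fingers":0.36,"x":0,"y":-0.02,"z":0,"twist":0},{"fingers":0.2,"x":0,"y":-0.02,"z":0,"twist":0},{"fingers":0,"x":0,"y":-0.02,"z":0,"twist":0},{"fingers":0,"x":0,"y":-0.02,"z":0,"twist":0},{"fingers":0,"x":0,"y":-0.02,"z":0,"twist":0},{"fingers":0,"x":0,"y":-0.02,"z":0,"twist":0},{"fingers":0,"x":0,"y":-0.02,"z":0,"twist":0}]' 40; python3 st.py
```

```text
time: 5.03
position: [0.4904, 0.1597, 0.0809]
tool_rot: [0.0, 1.571, -0.0]
ft_force: [-0.2, -0.3, -0.7]
grip_width: 0.33
t 5.0333 pos [0.4904 0.1597 0.0809] F [-0.19 -0.28 -0.73] T [-0.039 -0.07   0.031] grip 0.33 (mm 28.7)
q [ 0.386  0.248 -0.83   1.923  0.21   1.059 -0.533]
tool [[-0.0, 0.0, 1.0], [-0.0, 1.0, -0.0], [-1.0, -0.0, -0.0]]
```

```bash
python3 -m creep '[{"fingers":0,"x":0,"y":0,"z":0,"twist":0},{"fingers":0,"x":0,"y":0,"z":0,"twist":0},{"fingers":0,"x":0,"y":0,"z":0,"twist":0},{"fingers":0,"x":0,"y":0,"z":0,"twist":0}]' 40; python3 st.py
python3 - <<'E'
from h import *
from bench import viewer
d=viewer.get_image("side"); np.savez("side3.npz",**d); im=d["pixels"]
cv2.imwrite("pics/side3.png",cv2.resize(im[180:340,240:400,::-1],None,fx=3.7,fy=3.7,interpolation=cv2.INTER_CUBIC))
E
```

```text
time: 5.37
position: [0.4904, 0.1597, 0.0809]
tool_rot: [0.0, 1.571, -0.0]
ft_force: [0.5, -0.3, -0.3]
grip_width: 0.29
t 5.3667 pos [0.4904 0.1597 0.0809] F [ 0.45 -0.33 -0.28] T [-0.036 -0.031 -0.026] grip 0.29 (mm 25.3)
q [ 0.386  0.248 -0.83   1.923  0.21   1.059 -0.533]
tool [[-0.0, 0.0, 1.0], [-0.0, 1.0, -0.0], [-1.0, -0.0, -0.0]]
```

View pics/side3.png

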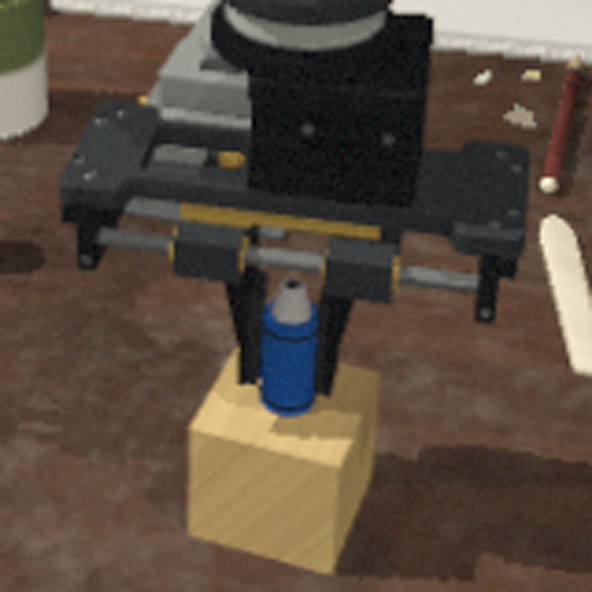

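Jaws stopped at 25.3 mm on the barrel (26 mm nominal), so the grasp holds. Lifting straight up.

```bash
python3 -m creep '[{"fingers":0,"x":-0.1,"y":0,"z":0,"twist":0},{"fingers":0,"x":-0.25,"y":0,"z":0,"twist":0},{"fingers":0,"x":-0.5,"y":0,"z":0,"twist":0},{"fingers":0,"x":-0.8,"y":0,"z":0,"twist":0},{"fingers":0,"x":-1.1,"y":0,"z":0,"twist":0},{"fingers":0,"x":-1.4,"y":0,"z":0,"twist":0},{"fingers":0,"x":-1.8,"y":0,"z":0,"twist":0},{"fingers":0,"x":-2.2,"y":0,"z":0,"twist":0},{"fingers":0,"x":-2.6,"y":0,"z":0,"twist":0},{"fingers":0,"x":-3.0,"y":0,"z":0,"twist":0},{"fingers":0,"x":-3.4,"y":0,"z":0,"twist":0},{"fingers":0,"x":-3.8,"y":0,"z":0,"twist":0},{"fingers":0,"x":-4.2,"y":0,"z":0,"twist":0},{"fingers":0,"x":-4.6,"y":0,"z":0,"twist":0},{"fingers":0,"x":-4.9,"y":0,"z":0,"twist":0},{"fingers":0,"x":-5.0,"y":0,"z":0,"twist":0},{"fingers":0,"x":-5.0,"y":0,"z":0,"twist":0},{"fingers":0,"x":-5.0,"y":0,"z":0,"twist":0}]'; python3 st.py 0.5655 -0.2305 0.26
python3 - <<'E'
from h import *
from bench import viewer
d=viewer.get_image("side"); np.savez("side4.npz",**d); im=d["pixels"]
cv2.imwrite("pics/side4.png",cv2.resize(im[100:340,200:440,::-1],None,fx=2.5,fy=2.5,interpolation=cv2.INTER_CUBIC))
E
```

```text
time: 6.92
position: [0.4902, 0.1596, 0.2806]
tool_rot: [0.0, 1.571, -0.001]
ft_force: [-0.4, 0.9, -1.4]
grip_width: 0.285
t 6.9167 pos [0.4902 0.1596 0.2806] F [-0.39  0.89 -1.44] T [ 0.009 -0.143  0.022] grip 0.285 (mm 24.8)
q [ 0.462  0.056 -0.851  1.665  0.043  1.441 -0.395]
tool [[-0.0, 0.0, 1.0], [-0.0, 1.0, -0.0], [-1.0, -0.0, -0.0]]
delta units [ 0.518 -9.75   1.888]
```

View pics/side4.png

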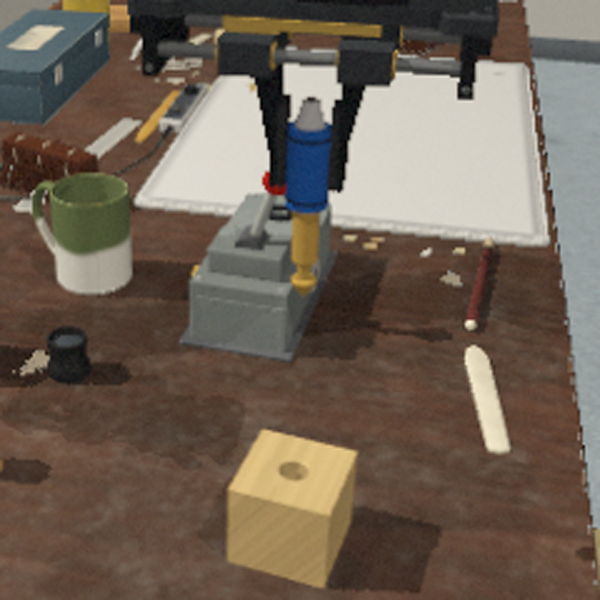

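The nozzle is held upright, with its tip at crop (303,280) and the stand empty at (293,470). Now moving above the port, tip about 40 mm over the knob.

```bash
python3 -m creep '[{"fingers":0,"x":0,"y":-0.2,"z":0.04,"twist":0},{"fingers":0,"x":0,"y":-0.6,"z":0.12,"twist":0},{"fingers":0,"x":0,"y":-1.2,"z":0.24,"twist":0},{"fingers":0,"x":0,"y":-1.8,"z":0.36,"twist":0},{"fingers":0,"x":0,"y":-2.4,"z":0.48,"twist":0},{"fingers":0,"x":0,"y":-3.0,"z":0.6,"twist":0},{"fingers":0,"x":0,"y":-3.6,"z":0.72,"twist":0},{"fingers":0,"x":0,"y":-4.2,"z":0.84,"twist":0},{"fingers":0,"x":0,"y":-4.8,"z":0.96,"twist":0},{"fingers":0,"x":0,"y":-5.4,"z":1.08,"twist":0},{"fingers":0,"x":0,"y":-6.0,"z":1.2,"twist":0},{"fingers":0,"x":0,"y":-6.6,"z":1.32,"twist":0},{"fingers":0,"x":0,"y":-7.2,"z":1.44,"twist":0},{"fingers":0,"x":0,"y":-7.8,"z":1.56,"twist":0},{"fingers":0,"x":0,"y":-8.4,"z":1.68,"twist":0},{"fingers":0,"x":0,"y":-9.0,"z":1.8,"twist":0},{"fingers":0,"x":0,"y":-9.5,"z":1.87,"twist":0},{"fingers":0,"x":0,"y":-9.7,"z":1.89,"twist":0},{"fingers":0,"x":0,"y":-9.75,"z":1.89,"twist":0},{"fingers":0,"x":0,"y":-9.75,"z":1.89,"twist":0}]'
python3 -m creep '[{"fingers":0,"x":0.2,"y":0,"z":0,"twist":0},{"fingers":0,"x":0.6,"y":0,"z":0,"twist":0},{"fingers":0,"x":1.0,"y":0,"z":0,"twist":0},{"fingers":0,"x":1.4,"y":0,"z":0,"twist":0},{"fingers":0,"x":1.8,"y":0,"z":0,"twist":0},{"fingers":0,"x":2.1,"y":0,"z":0,"twist":0},{"fingers":0,"x":2.2,"y":0,"z":0,"twist":0},{"fingers":0,"x":2.2,"y":0,"z":0,"twist":0},{"fingers":0,"x":2.2,"y":0,"z":0,"twist":0}]'
python3 st.py 0.5655 -0.2305 0.155
python3 - <<'E'
from h import *
from bench import viewer
for n in("side","top"):
    d=viewer.get_image(n); np.savez(n+"5.npz",**d); im=d["pixels"]
    x0,y0,x1,y1=(240,60,400,240) if n=="side" else (290,170,450,290)
    cv2.imwrite(f"pics/{n}5.png",cv2.resize(im[y0:y1,x0:x1,::-1],None,fx=3.3 if n=="side" else 5,fy=3.3 if n=="side" else 5,interpolation=cv2.INTER_CUBIC))
E
```

```text
time: 8.63
position: [0.5654, -0.2302, 0.2802]
tool_rot: [0.002, 1.572, 0.0]
ft_force: [-0.3, 0.5, -0.7]
grip_width: 0.287
time: 9.38
position: [0.5662, -0.2298, 0.1935]
tool_rot: [-0.001, 1.57, 0.0]
ft_force: [0.7, 0.6, -0.6]
grip_width: 0.292
t 9.3833 pos [ 0.5662 -0.2298  0.1935] F [ 0.67  0.58 -0.59] T [-0.035 -0.108  0.023] grip 0.292 (mm 25.4)
q [ 0.795  0.299 -0.55   1.578  0.16   1.309  0.224]
tool [[0.001, -0.0, 1.0], [-0.0, 1.0, 0.0], [-1.0, -0.0, 0.001]]
delta units [ 0.962 -0.017 -0.018]
```

View pics/side5.png

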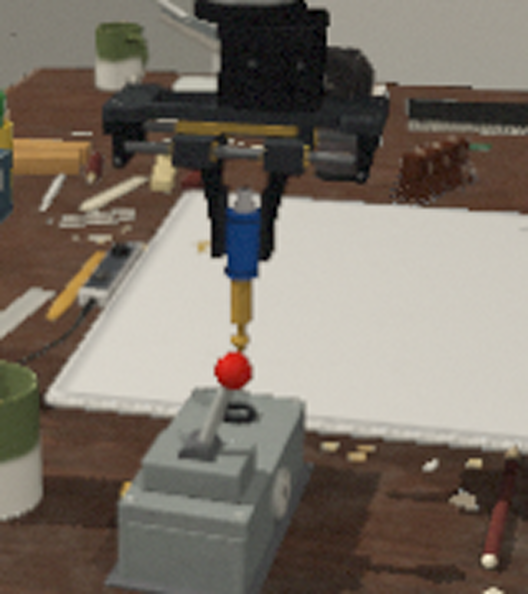

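View pics/top5.png

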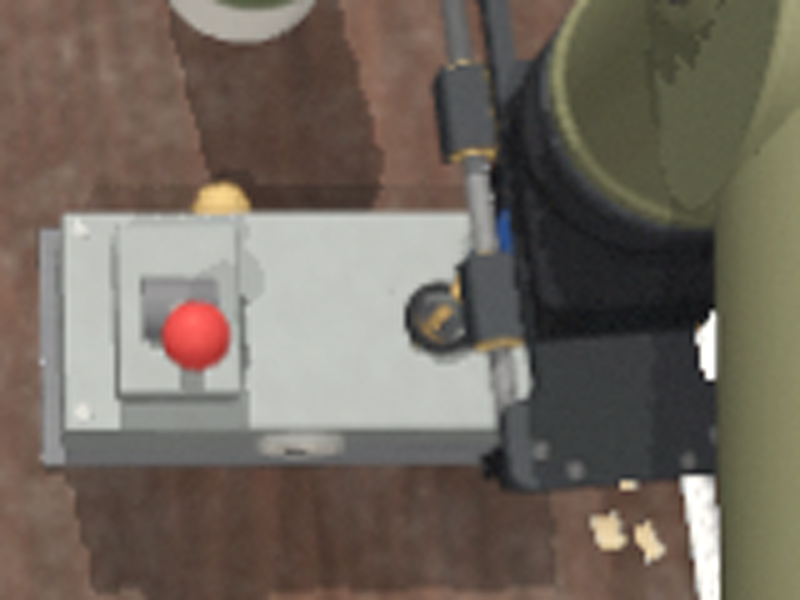

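```bash
python3 - <<'E'
from h import *
S=load("side5.npz");S0=load("side0.npz")
hsv=cv2.cvtColor(S["pixels"],cv2.COLOR_RGB2HSV)
def scan(lo,hi,b):
    m=cv2.inRange(hsv,lo,hi);out=[]
    for y in range(b[1],b[3]):
        q=np.nonzero(m[y,b[0]:b[2]])[0]
        if len(q): out.append((y,b[0]+q.min(),b[0]+q.max(),b[0]+(q.min()+q.max())/2))
    return np.array(out)
a=scan((105,120,40),(125,255,255),(300,110,330,150)); print(a[::3])
b=scan((12,120,60),(28,255,255),(305,140,325,168)); print(b[::2])
for z in(.24,.20,.18,.15,.14,.1175,.07): print(z,proj(S,[[.5655,-.2305,z]]).round(2))
E
```

```text
[[123.  308.  318.  313. ]
 [126.  309.  318.  313.5]
 [129.  308.  318.  313. ]
 [132.  308.  318.  313. ]
 [135.  308.  318.  313. ]
 [138.  309.  317.  313. ]
 [141.  309.  317.  313. ]]
[[145.  310.  310.  310. ]
 [147.  310.  315.  312.5]
 [149.  310.  315.  312.5]
 [151.  310.  315.  312.5]
 [153.  310.  315.  312.5]
 [155.  310.  315.  312.5]
 [157.  310.  314.  312. ]
 [159.  312.  313.  312.5]
 [161.  312.  313.  312.5]
 [163.  310.  314.  312. ]
 [165.  312.  313.  312.5]]
0.24 [[314.53 117.95]]
0.2 [[314.03 134.27]]
0.18 [[313.78 142.22]]
0.15 [[313.41 153.89]]
0.14 [[313.29 157.71]]
0.1175 [[313.01 166.19]]
0.07 [[312.45 183.55]]
```

In the side view the barrel axis is at column 313.0 and the stem at 312.4. The collar is near column 311–312 at its height, so alignment in x is within about 1–2 mm. Lowering until the tip is just above the mouth.

```bash
python3 -m creep '[{"fingers":0,"x":0.2,"y":-0.01,"z":-0.01,"twist":0},{"fingers":0,"x":0.4,"y":-0.01,"z":-0.01,"twist":0},{"fingers":0,"x":0.6,"y":-0.01,"z":-0.01,"twist":0},{"fingers":0,"x":0.8,"y":-0.01,"z":-0.01,"twist":0},{"fingers":0,"x":0.95,"y":-0.01,"z":-0.01,"twist":0},{"fingers":0,"x":1.05,"y":-0.01,"z":-0.01,"twist":0},{"fingers":0,"x":1.05,"y":-0.01,"z":-0.01,"twist":0},{"fingers":0,"x":1.05,"y":-0.01,"z":-0.01,"twist":0},{"fingers":0,"x":1.05,"y":-0.01,"z":-0.01,"twist":0}]'
python3 st.py 0.5655 -0.2305 0.146
python3 - <<'E'
from h import *
from bench import viewer
for n in("side","top"):
    d=viewer.get_image(n); np.savez(n+"6.npz",**d); im=d["pixels"]
    x0,y0,x1,y1=(280,110,350,210) if n=="side" else (350,200,430,270)
    cv2.imwrite(f"pics/{n}6.png",cv2.resize(im[y0:y1,x0:x1,::-1],None,fx=6,fy=6,interpolation=cv2.INTER_CUBIC))
E
```

```text
time: 10.23
position: [0.5658, -0.2308, 0.1513]
tool_rot: [0.0, 1.57, -0.001]
ft_force: [-0.3, -0.4, 0.1]
grip_width: 0.291
t 10.2333 pos [ 0.5658 -0.2308  0.1513] F [-0.3  -0.44  0.07] T [-0.039 -0.098  0.02 ] grip 0.291 (mm 25.3)
q [ 0.791  0.329 -0.544  1.63   0.179  1.232  0.211]
tool [[0.001, 0.0, 1.0], [-0.0, 1.0, -0.0], [-1.0, -0.0, 0.001]]
delta units [ 0.133  0.008 -0.007]
```

View pics/side6.png

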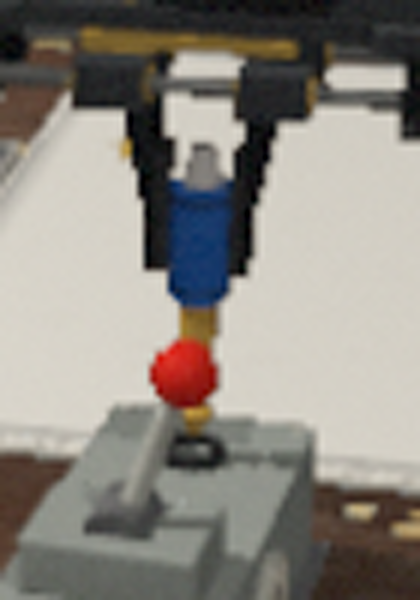

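View pics/top6.png

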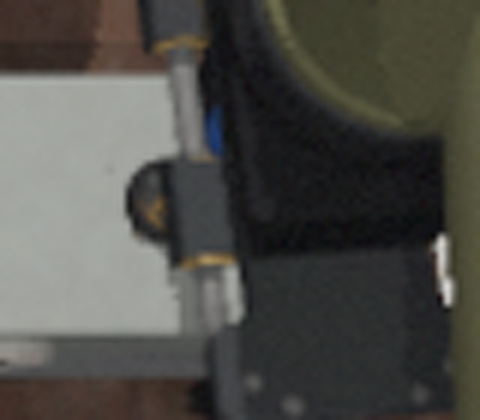

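Side view: the tip at crop (197,430) sits directly over the collar at (195,452). Entering slowly and reading forces as I go.

```bash
cat > dep.py <<'E'
from bench import telemetry; import numpy as np
s=telemetry.get_state();p=s["position"];print("t %.2f depth %.1f mm"%(s["time"],(0.146-p[2])*1e3),"xy",np.round(p[:2],4),"F",np.round(s["ft_force"],2),"T",np.round(s["torque"],2))
E
python3 -m creep '[{"fingers":0,"x":0.05,"y":0,"z":0,"twist":0},{"fingers":0,"x":0.1,"y":0,"z":0,"twist":0},{"fingers":0,"x":0.15,"y":0,"z":0,"twist":0},{"fingers":0,"x":0.2,"y":0,"z":0,"twist":0}]' >/dev/null; python3 dep.py
python3 -m creep '[{"fingers":0,"x":0.05,"y":0,"z":0,"twist":0},{"fingers":0,"x":0.1,"y":0,"z":0,"twist":0}]' >/dev/null; python3 dep.py
python3 -m creep '[{"fingers":0,"x":0.05,"y":0,"z":0,"twist":0},{"fingers":0,"x":0.1,"y":0,"z":0,"twist":0}]'>/dev/null; python3 dep.py
```

```text
t 10.67 depth 3.3 mm xy [ 0.5654 -0.2307] F [ 0.14  0.21 -1.17] T [-0.01 -0.06 -0.01]
t 10.83 depth 7.3 mm xy [ 0.5654 -0.2307] F [-0.07 -0.72 -0.76] T [-0.03 -0.15 -0.06]
t 11.00 depth 11.3 mm xy [ 0.5654 -0.2308] F [-0.39  0.73 -1.28] T [ 0.02 -0.1  -0.03]
```

No contact at 11 mm depth, so the stem has entered the bore. Continuing.

```bash

python3 -m creep '[{"fingers":0,"x":0.05,"y":0,"z":0,"twist":0},{"fingers":0,"x":0.1,"y":0,"z":0,"twist":0}]' >/dev/null; python3 dep.py
python3 -m creep '[{"fingers":0,"x":0.05,"y":0,"z":0,"twist":0},{"fingers":0,"x":0.1,"y":0,"z":0,"twist":0}]'>/dev/null; python3 dep.py
python3 -m creep '[{"fingers":0,"x":0.05,"y":0,"z":0,"twist":0},{"fingers":0,"x":0.1,"y":0,"z":0,"twist":0}]'>/dev/null; python3 dep.py
```

```text
t 11.17 depth 15.2 mm xy [ 0.5655 -0.2308] F [-0.43  0.39 -0.61] T [ 0.02 -0.11  0.  ]
t 11.33 depth 19.2 mm xy [ 0.5655 -0.2308] F [-0.19 -0.6  -0.68] T [ 0.04 -0.12  0.  ]
t 11.50 depth 23.3 mm xy [ 0.5654 -0.2308] F [-0.31 -1.02 -0.76] T [-0.03 -0.12 -0.02]
```

```bash

for i in 1 2; do :; done
python3 -m creep '[{"fingers":0,"x":0.05,"y":0,"z":0,"twist":0}]' >/dev/null; python3 dep.py
python3 -m creep '[{"fingers":0,"x":0.05,"y":0,"z":0,"twist":0}]'>/dev/null; python3 dep.py
python3 -m creep '[{"fingers":0,"x":0.05,"y":0,"z":0,"twist":0}]'>/dev/null; python3 dep.py
python3 -m creep '[{"fingers":0,"x":0.05,"y":0,"z":0,"twist":0}]'>/dev/null; python3 dep.py
python3 -m creep '[{"fingers":0,"x":0.05,"y":0,"z":0,"twist":0}]'>/dev/null; python3 dep.py
```

```text
t 11.58 depth 25.3 mm xy [ 0.5655 -0.2307] F [ 0.29 -0.27 -1.05] T [ 0.02 -0.16 -0.04]
t 11.67 depth 27.3 mm xy [ 0.5654 -0.2308] F [ 0.76 -0.33 -0.97] T [ 0.01 -0.09 -0.02]
t 11.75 depth 29.3 mm xy [ 0.5654 -0.2308] F [ 0.28 -0.26 -0.4 ] T [-0.03 -0.1  -0.02]
t 11.83 depth 31.3 mm xy [ 0.5654 -0.2308] F [-0.5   0.19 -0.77] T [-0.02 -0.07 -0.01]
t 11.92 depth 33.2 mm xy [ 0.5655 -0.2308] F [-0.41  0.11  0.14] T [-0.03 -0.09  0.01]
```

Still free at 33 mm. From here I use 1 mm steps or finer.

```bash

python3 -m creep '[{"fingers":0,"x":0.025,"y":0,"z":0,"twist":0}]' >/dev/null; python3 dep.py
python3 -m creep '[{"fingers":0,"x":0.025,"y":0,"z":0,"twist":0}]'>/dev/null; python3 dep.py
python3 -m creep '[{"fingers":0,"x":0.02,"y":0,"z":0,"twist":0}]'>/dev/null; python3 dep.py
python3 -m creep '[{"fingers":0,"x":0.02,"y":0,"z":0,"twist":0}]'>/dev/null; python3 dep.py
```

```text
t 12.00 depth 34.4 mm xy [ 0.5653 -0.2307] F [ 0.24 -0.04  0.21] T [ 0.02 -0.11  0.04]
t 12.08 depth 35.2 mm xy [ 0.5654 -0.2308] F [-0.67 -0.04 -0.96] T [ 0.02 -0.07  0.09]
t 12.17 depth 36.0 mm xy [ 0.5655 -0.2307] F [-0.51  0.45 -0.59] T [ 0.06 -0.12 -0.03]
t 12.25 depth 36.6 mm xy [ 0.5655 -0.2308] F [ 0.09  0.24 -1.31] T [-0.03 -0.08 -0.01]
```

```bash

python3 -m creep '[{"fingers":0,"x":0.02,"y":0,"z":0,"twist":0}]' >/dev/null; python3 dep.py
python3 -m creep '[{"fingers":0,"x":0.02,"y":0,"z":0,"twist":0}]'>/dev/null; python3 dep.py
python3 -m creep '[{"fingers":0,"x":0.02,"y":0,"z":0,"twist":0}]'>/dev/null; python3 dep.py
python3 -m creep '[{"fingers":0,"x":0.02,"y":0,"z":0,"twist":0}]'>/dev/null; python3 dep.py
```

```text
t 12.33 depth 37.4 mm xy [ 0.5655 -0.2308] F [-0.66 -0.17 -1.05] T [-0.   -0.1   0.02]
t 12.42 depth 38.2 mm xy [ 0.5655 -0.2308] F [ 1.38  0.13 -0.92] T [ 0.06 -0.19 -0.  ]
t 12.50 depth 39.0 mm xy [ 0.5656 -0.2307] F [ 0.42 -0.06  0.73] T [ 0.05 -0.26 -0.04]
t 12.58 depth 39.7 mm xy [ 0.5658 -0.2308] F [ 1.55  0.11 -1.03] T [ 0.01 -0.23 -0.04]
```

```bash

python3 -m creep '[{"fingers":0,"x":0.015,"y":0,"z":0,"twist":0}]' >/dev/null; python3 dep.py
python3 -m creep '[{"fingers":0,"x":0.015,"y":0,"z":0,"twist":0}]'>/dev/null; python3 dep.py
python3 -m creep '[{"fingers":0,"x":0.015,"y":0,"z":0,"twist":0}]'>/dev/null; python3 dep.py
```

```text
t 12.67 depth 40.3 mm xy [ 0.5657 -0.2308] F [ 0.65  0.68 -0.27] T [ 0.   -0.22  0.08]
t 12.75 depth 40.9 mm xy [ 0.5657 -0.2308] F [0.18 0.65 0.65] T [ 0.05 -0.23 -0.01]
t 12.83 depth 41.5 mm xy [ 0.5657 -0.2307] F [1.21 0.33 0.74] T [ 0.11 -0.27  0.02]
```

```bash

python3 -m creep '[{"fingers":0,"x":0.012,"y":0,"z":0,"twist":0}]' >/dev/null; python3 dep.py
python3 -m creep '[{"fingers":0,"x":0.012,"y":0,"z":0,"twist":0}]'>/dev/null; python3 dep.py
python3 -m creep '[{"fingers":0,"x":0.012,"y":0,"z":0,"twist":0}]'>/dev/null; python3 dep.py
```

```text
t 12.92 depth 41.9 mm xy [ 0.5657 -0.2307] F [ 0.96 -0.13  0.83] T [ 0.04 -0.21  0.01]
t 13.00 depth 42.4 mm xy [ 0.5656 -0.2308] F [ 0.26 -0.3   1.21] T [ 0.06 -0.2  -0.01]
t 13.08 depth 42.9 mm xy [ 0.5656 -0.2308] F [ 0.63 -0.34  1.02] T [-0.04 -0.1   0.01]
```

```bash

python3 -m creep '[{"fingers":0,"x":0.012,"y":0,"z":0,"twist":0}]' >/dev/null; python3 dep.py
python3 -m creep '[{"fingers":0,"x":0.012,"y":0,"z":0,"twist":0}]'>/dev/null; python3 dep.py
python3 -m creep '[{"fingers":0,"x":0.012,"y":0,"z":0,"twist":0}]'>/dev/null; python3 dep.py
```

```text
t 13.17 depth 43.4 mm xy [ 0.5656 -0.2308] F [ 0.74 -0.72  1.04] T [-0.04 -0.17  0.05]
t 13.25 depth 43.9 mm xy [ 0.5656 -0.2308] F [-0.29  0.43  1.72] T [ 0.01 -0.16  0.02]
t 13.33 depth 44.4 mm xy [ 0.5656 -0.2308] F [-0.26  0.63  1.75] T [-0.03 -0.19 -0.  ]
```

```bash

python3 -m creep '[{"fingers":0,"x":0.012,"y":0,"z":0,"twist":0}]' >/dev/null; python3 dep.py
python3 -m creep '[{"fingers":0,"x":0.012,"y":0,"z":0,"twist":0}]'>/dev/null; python3 dep.py
python3 -m creep '[{"fingers":0,"x":0.012,"y":0,"z":0,"twist":0}]'>/dev/null; python3 dep.py
```

```text
t 13.42 depth 44.9 mm xy [ 0.5656 -0.2308] F [ 0.95 -0.04  1.48] T [ 0.01 -0.19  0.  ]
t 13.50 depth 45.6 mm xy [ 0.5654 -0.2308] F [-0.19  0.21  0.53] T [ 0.05 -0.24 -0.03]
t 13.58 depth 46.4 mm xy [ 0.5652 -0.2307] F [ 1.15 -0.4  -0.21] T [ 0.04 -0.25 -0.  ]
```

The force peaked at about 2.5 N net and fell off at a depth of about 45.6 mm. I'll press on gently to see whether that was the lock.

```bash

python3 -m creep '[{"fingers":0,"x":0.012,"y":0,"z":0,"twist":0}]' >/dev/null; python3 dep.py
python3 -m creep '[{"fingers":0,"x":0.012,"y":0,"z":0,"twist":0}]'>/dev/null; python3 dep.py
```

```text
t 13.67 depth 46.9 mm xy [ 0.5652 -0.2307] F [ 0.72 -0.61 -0.05] T [ 0.02 -0.25 -0.01]
t 13.75 depth 47.3 mm xy [ 0.5652 -0.2307] F [0.72 0.71 0.19] T [ 0.02 -0.23  0.02]
```

```bash

python3 -m creep '[{"fingers":0,"x":0.012,"y":0,"z":0,"twist":0}]' >/dev/null; python3 dep.py
python3 -m creep '[{"fingers":0,"x":0.012,"y":0,"z":0,"twist":0}]'>/dev/null; python3 dep.py
python3 -m creep '[{"fingers":0,"x":0.012,"y":0,"z":0,"twist":0}]'>/dev/null; python3 dep.py
```

```text
t 13.83 depth 47.7 mm xy [ 0.5653 -0.2307] F [-0.24  1.13  0.2 ] T [ 0.02 -0.18  0.03]
t 13.92 depth 48.1 mm xy [ 0.5653 -0.2307] F [-0.48 -0.26 -0.66] T [ 0.06 -0.17 -0.01]
t 14.00 depth 48.5 mm xy [ 0.5654 -0.2307] F [ 0.4   0.42 -0.71] T [-0.01 -0.2  -0.02]
```

```bash

python3 -m creep '[{"fingers":0,"x":0.012,"y":0,"z":0,"twist":0}]' >/dev/null; python3 dep.py
python3 -m creep '[{"fingers":0,"x":0.012,"y":0,"z":0,"twist":0}]'>/dev/null; python3 dep.py
python3 -m creep '[{"fingers":0,"x":0.012,"y":0,"z":0,"twist":0}]'>/dev/null; python3 dep.py
```

```text
t 14.08 depth 48.9 mm xy [ 0.5654 -0.2308] F [ 0.61 -0.87  0.09] T [ 0.02 -0.26 -0.02]
t 14.17 depth 49.4 mm xy [ 0.5655 -0.2308] F [ 0.48 -0.44 -1.11] T [ 0.03 -0.24 -0.02]
t 14.25 depth 49.9 mm xy [ 0.5654 -0.2308] F [ 1.23 -0.2   0.51] T [ 0.01 -0.19 -0.04]
```

```bash

python3 -m creep '[{"fingers":0,"x":0.012,"y":0,"z":0,"twist":0}]' >/dev/null; python3 dep.py
python3 -m creep '[{"fingers":0,"x":0.012,"y":0,"z":0,"twist":0}]'>/dev/null; python3 dep.py
python3 - <<'E'
from h import *
from bench import viewer
d=viewer.get_image("side"); np.savez("side7.npz",**d); im=d["pixels"]
cv2.imwrite("pics/side7.png",cv2.resize(im[120:220,270:360,::-1],None,fx=6,fy=6,interpolation=cv2.INTER_CUBIC))
E
```

```text
t 14.33 depth 50.3 mm xy [ 0.5655 -0.2308] F [0.66 0.4  0.3 ] T [ 0.02 -0.14  0.03]
t 14.42 depth 50.7 mm xy [ 0.5655 -0.2308] F [ 0.92 -0.49  0.43] T [ 0.03 -0.1  -0.08]
```

View pics/side7.png

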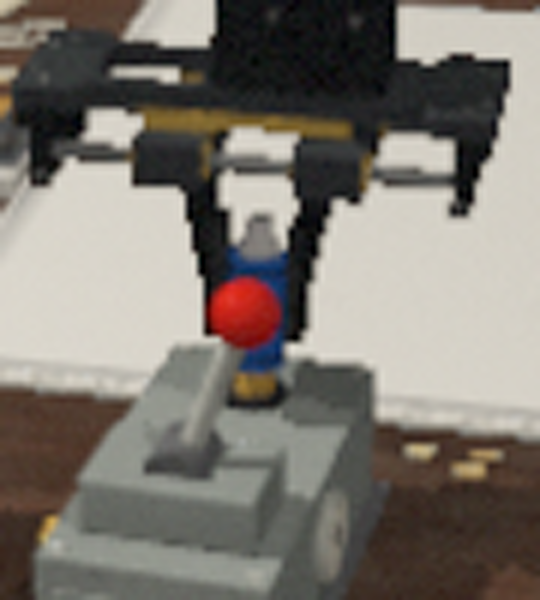

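Side view: about 10 mm of brass is still visible between barrel and collar at crop (255,385), and the nozzle has not slipped in the jaws. Continuing carefully.

```bash

python3 -m creep '[{"fingers":0,"x":0.012,"y":0,"z":0,"twist":0}]' >/dev/null; python3 dep.py
python3 -m creep '[{"fingers":0,"x":0.012,"y":0,"z":0,"twist":0}]'>/dev/null; python3 dep.py
```

```text
t 14.55 depth 51.3 mm xy [ 0.5654 -0.2308] F [ 0.69  1.15 -0.17] T [ 0.02 -0.14  0.03]
t 14.63 depth 51.8 mm xy [ 0.5655 -0.2308] F [-0.1   0.21  1.23] T [ 0.03 -0.25  0.03]
```

```bash

python3 -m creep '[{"fingers":0,"x":0.012,"y":0,"z":0,"twist":0}]' >/dev/null; python3 dep.py
python3 -m creep '[{"fingers":0,"x":0.012,"y":0,"z":0,"twist":0}]'>/dev/null; python3 dep.py
```

```text
t 14.72 depth 51.9 mm xy [ 0.5657 -0.2309] F [-0.48  0.65  4.13] T [ 0.03  0.   -0.04]
t 14.80 depth 52.1 mm xy [ 0.5657 -0.2309] F [0.98 0.16 3.88] T [ 0.05 -0.03  0.02]
```

```bash

python3 -m creep '[{"fingers":0,"x":0.012,"y":0,"z":0,"twist":0}]' >/dev/null; python3 dep.py
python3 -m creep '[{"fingers":0,"x":0,"y":0,"z":0,"twist":0}]'>/dev/null; python3 dep.py
```

```text
t 14.88 depth 52.6 mm xy [ 0.5658 -0.2309] F [-0.49 -0.16  4.16] T [0.07 0.09 0.02]
t 14.97 depth 52.7 mm xy [ 0.5657 -0.2309] F [-1.87  0.67  4.17] T [ 0.06  0.07 -0.07]
```

```bash

python3 -m creep '[{"fingers":0,"x":0.01,"y":0,"z":0,"twist":0}]' >/dev/null; python3 dep.py
python3 -m creep '[{"fingers":0,"x":0.01,"y":0,"z":0,"twist":0}]'>/dev/null; python3 dep.py
```

```text
t 15.05 depth 53.0 mm xy [ 0.5657 -0.2309] F [-0.38  0.55  4.65] T [0.11 0.07 0.03]
t 15.13 depth 53.4 mm xy [ 0.5658 -0.2309] F [-1.03  0.21  5.82] T [0.04 0.09 0.05]
```

```bash

python3 -m creep '[{"fingers":0,"x":0.01,"y":0,"z":0,"twist":0}]' >/dev/null; python3 dep.py
python3 -m creep '[{"fingers":0,"x":0.01,"y":0,"z":0,"twist":0}]'>/dev/null; python3 dep.py
```

```text
t 15.22 depth 53.7 mm xy [ 0.5658 -0.2309] F [-0.4   1.1   6.08] T [0.09 0.12 0.  ]
t 15.30 depth 54.0 mm xy [ 0.5658 -0.2309] F [-0.46  0.1   7.33] T [ 0.02  0.22 -0.02]
```

```bash

python3 -m creep '[{"fingers":0,"x":0.01,"y":0,"z":0,"twist":0}]' >/dev/null; python3 dep.py
python3 -m creep '[{"fingers":0,"x":0.01,"y":0,"z":0,"twist":0}]'>/dev/null; python3 dep.py
```

```text
t 15.38 depth 54.3 mm xy [ 0.5658 -0.231 ] F [-1.26  0.41  7.46] T [ 0.11  0.24 -0.  ]
t 15.47 depth 54.6 mm xy [ 0.5659 -0.231 ] F [-1.22  0.14  7.91] T [0.14 0.32 0.  ]
```

```bash

python3 -m creep '[{"fingers":0,"x":0.01,"y":0,"z":0,"twist":0}]' >/dev/null; python3 dep.py
python3 -m creep '[{"fingers":0,"x":0.01,"y":0,"z":0,"twist":0}]'>/dev/null; python3 dep.py
```

```text
t 15.55 depth 54.8 mm xy [ 0.5659 -0.231 ] F [-1.64  0.15  9.85] T [0.13 0.47 0.03]
t 15.63 depth 54.9 mm xy [ 0.566 -0.231] F [-1.89  0.62 11.94] T [ 0.19  0.53 -0.03]
```

The force rose at about 2 N/mm (the valve spring), then steepened at 54.8 mm to about 12.7 N net, which looks like the hard stop. I'll stop pushing, back off gently, and see whether the lock holds against a light pull.

```bash

python3 -m creep '[{"fingers":0,"x":0,"y":0,"z":0,"twist":0}]' >/dev/null; python3 dep.py
python3 -m creep '[{"fingers":0,"x":-0.025,"y":0,"z":0,"twist":0}]' >/dev/null; python3 dep.py
python3 -m creep '[{"fingers":0,"x":-0.025,"y":0,"z":0,"twist":0}]'>/dev/null; python3 dep.py
python3 -m creep '[{"fingers":0,"x":-0.025,"y":0,"z":0,"twist":0}]'>/dev/null; python3 dep.py
```

```text
t 15.72 depth 54.9 mm xy [ 0.566  -0.2311] F [-2.13  0.73  9.36] T [0.13 0.47 0.02]
t 15.80 depth 54.3 mm xy [ 0.5659 -0.2309] F [-1.24  0.79  7.  ] T [0.06 0.22 0.02]
t 15.88 depth 53.5 mm xy [ 0.5659 -0.2309] F [-0.2   0.43  3.82] T [ 0.09  0.11 -0.04]
t 15.97 depth 52.8 mm xy [ 0.5657 -0.2309] F [0.48 0.21 3.87] T [ 0.02 -0.08 -0.03]
```

```bash

python3 -m creep '[{"fingers":0,"x":-0.012,"y":0,"z":0,"twist":0}]' >/dev/null; python3 dep.py
python3 -m creep '[{"fingers":0,"x":-0.012,"y":0,"z":0,"twist":0}]'>/dev/null; python3 dep.py
python3 -m creep '[{"fingers":0,"x":-0.012,"y":0,"z":0,"twist":0}]'>/dev/null; python3 dep.py
```

```text
t 16.05 depth 52.5 mm xy [ 0.5657 -0.2308] F [-0.17  0.43  3.7 ] T [ 0.05 -0.08  0.  ]
t 16.13 depth 52.2 mm xy [ 0.5657 -0.2308] F [ 0.38 -0.53  3.48] T [ 0.02 -0.1  -0.03]
t 16.22 depth 52.0 mm xy [ 0.5656 -0.2308] F [0.21 0.   2.47] T [ 0.03 -0.2  -0.02]
```

```bash

python3 -m creep '[{"fingers":0,"x":-0.012,"y":0,"z":0,"twist":0}]' >/dev/null; python3 dep.py
python3 -m creep '[{"fingers":0,"x":-0.012,"y":0,"z":0,"twist":0}]'>/dev/null; python3 dep.py
python3 -m creep '[{"fingers":0,"x":-0.012,"y":0,"z":0,"twist":0}]'>/dev/null; python3 dep.py
```

```text
t 16.30 depth 51.7 mm xy [ 0.5655 -0.2307] F [ 0.79 -0.1  -0.3 ] T [-0.03 -0.45 -0.01]
t 16.38 depth 51.7 mm xy [ 0.5654 -0.2307] F [ 2.8   0.63 -3.07] T [-0.13 -0.76 -0.02]
t 16.47 depth 51.6 mm xy [ 0.5652 -0.2305] F [ 2.9  -0.44 -5.85] T [-0.14 -0.85  0.  ]
```

At 51.7 mm depth a 5 N upward pull does not move it, so the nozzle is locked. Relaxing to zero load, then opening.

```bash

python3 -m creep '[{"fingers":0,"x":0.012,"y":0,"z":0,"twist":0},{"fingers":0,"x":0.025,"y":0,"z":0,"twist":0},{"fingers":0,"x":0.025,"y":0,"z":0,"twist":0}]' 20 >/dev/null; python3 dep.py
```

```text
t 16.72 depth 51.7 mm xy [ 0.5652 -0.2307] F [ 2.05  0.41 -0.93] T [-0.07 -0.46  0.05]
```

```bash

python3 -m creep '[{"fingers":0.32,"x":0,"y":0,"z":0,"twist":0},{"fingers":0.36,"x":0,"y":0,"z":0,"twist":0},{"fingers":0.45,"x":0,"y":0,"z":0,"twist":0},{"fingers":0.6,"x":0,"y":0,"z":0,"twist":0},{"fingers":0.8,"x":0,"y":0,"z":0,"twist":0},{"fingers":0.8,"x":0,"y":0,"z":0,"twist":0},{"fingers":0.8,"x":0,"y":0,"z":0,"twist":0},{"fingers":0.8,"x":0,"y":0,"z":0,"twist":0}]' ; python3 dep.py
python3 - <<'E'
from h import *
from bench import viewer
d=viewer.get_image("side"); np.savez("side8.npz",**d); im=d["pixels"]
cv2.imwrite("pics/side8.png",cv2.resize(im[120:220,270:360,::-1],None,fx=6,fy=6,interpolation=cv2.INTER_CUBIC))
E
```

```text
time: 17.38
position: [0.5654, -0.2308, 0.0945]
tool_rot: [0.0, 1.571, -0.0]
ft_force: [-0.4, 0.1, 0.6]
grip_width: 0.726
t 17.38 depth 51.5 mm xy [ 0.5654 -0.2308] F [-0.38  0.07  0.64] T [ 0.03 -0.09  0.02]
```

View pics/side8.png

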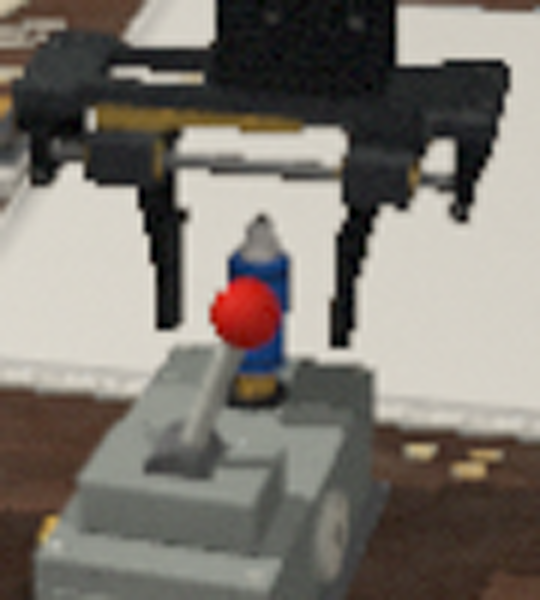

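After letting go, the nozzle stands upright in the collar unmoved: spout at crop (262,225), brass gap at (255,385). The fingers are open and clear of it. Rising, then going to the front of the lever with jaws closed.

```bash

python3 -m creep '[{"fingers":0.8,"x":-0.2,"y":0,"z":0,"twist":0},{"fingers":0.8,"x":-0.6,"y":0,"z":0,"twist":0},{"fingers":0.8,"x":-1.1,"y":0,"z":0,"twist":0},{"fingers":0.8,"x":-1.6,"y":0,"z":0,"twist":0},{"fingers":0.8,"x":-2.1,"y":0,"z":0,"twist":0},{"fingers":0.8,"x":-2.6,"y":0,"z":0,"twist":0},{"fingers":0.8,"x":-3.0,"y":0,"z":0,"twist":0},{"fingers":0.8,"x":-3.1,"y":0,"z":0,"twist":0},{"fingers":0.8,"x":-3.1,"y":0,"z":0,"twist":0},{"fingers":0.8,"x":-3.1,"y":0,"z":0,"twist":0}]'; python3 st.py 0.48 -0.119 0.22
python3 - <<'E'
from h import *
from bench import viewer
d=viewer.get_image("side"); np.savez("side9.npz",**d); im=d["pixels"]
cv2.imwrite("pics/side9.png",cv2.resize(im[120:220,270:360,::-1],None,fx=6,fy=6,interpolation=cv2.INTER_CUBIC))
E
```

```text
time: 18.27
position: [0.5652, -0.2307, 0.2181]
tool_rot: [0.0, 1.571, -0.0]
ft_force: [0.5, 1.1, 0.2]
grip_width: 0.804
t 18.2667 pos [ 0.5652 -0.2307  0.2181] F [0.53 1.14 0.16] T [-0.015 -0.063  0.028] grip 0.804 (mm 69.9)
q [ 0.799  0.285 -0.552  1.545  0.152  1.355  0.232]
tool [[-0.001, 0.0, 1.0], [-0.0, 1.0, -0.0], [-1.0, -0.0, -0.001]]
delta units [-0.047  2.792 -2.131]
```

View pics/side9.png

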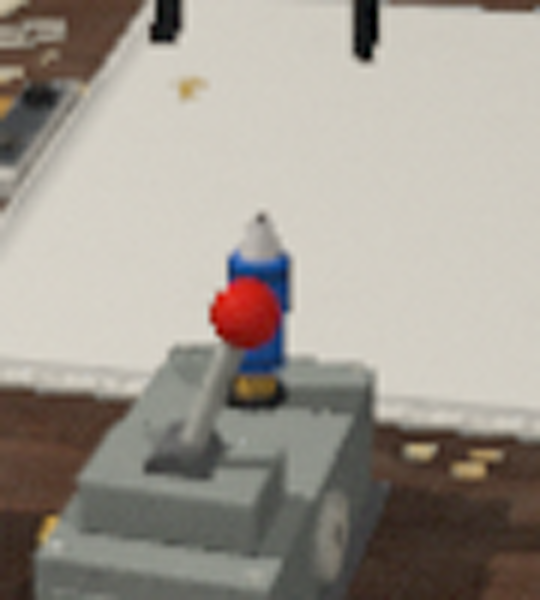

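The nozzle stayed in the port at the same pixels (spout (262,220)) with the gripper gone. Next, the lever.

```bash

python3 -m creep '[{"fingers":0.6,"x":0,"y":0.2,"z":-0.2,"twist":0},{"fingers":0.4,"x":0,"y":0.6,"z":-0.6,"twist":0},{"fingers":0.2,"x":0,"y":1.1,"z":-1.0,"twist":0},{"fingers":0,"x":0,"y":1.6,"z":-1.4,"twist":0},{"fingers":0,"x":0,"y":2.1,"z":-1.8,"twist":0},{"fingers":0,"x":0,"y":2.5,"z":-2.1,"twist":0},{"fingers":0,"x":0,"y":2.75,"z":-2.13,"twist":0},{"fingers":0,"x":0,"y":2.79,"z":-2.13,"twist":0},{"fingers":0,"x":0,"y":2.79,"z":-2.13,"twist":0},{"fingers":0,"x":0.3,"y":2.79,"z":-2.13,"twist":0},{"fingers":0,"x":0.7,"y":2.79,"z":-2.13,"twist":0},{"fingers":0,"x":1.1,"y":2.79,"z":-2.13,"twist":0},{"fingers":0,"x":1.5,"y":2.79,"z":-2.13,"twist":0},{"fingers":0,"x":1.8,"y":2.79,"z":-2.13,"twist":0},{"fingers":0,"x":2.0,"y":2.79,"z":-2.13,"twist":0},{"fingers":0,"x":2.0,"y":2.79,"z":-2.13,"twist":0},{"fingers":0,"x":2.0,"y":2.79,"z":-2.13,"twist":0}]'; python3 st.py 0.58 -0.124 0.138
python3 - <<'E'
from h import *
from bench import viewer
d=viewer.get_image("side"); np.savez("side10.npz",**d); im=d["pixels"]
cv2.imwrite("pics/side10.png",cv2.resize(im[100:230,260:390,::-1],None,fx=4.5,fy=4.5,interpolation=cv2.INTER_CUBIC))
E
```

```text
time: 19.73
position: [0.4803, -0.1193, 0.1381]
tool_rot: [0.001, 1.571, -0.0]
ft_force: [0.5, 0.3, 0.4]
grip_width: 0.005
t 19.7333 pos [ 0.4803 -0.1193  0.1381] F [0.53 0.29 0.45] T [-0.062 -0.172 -0.05 ] grip 0.005 (mm 0.4)
q [ 0.789  0.089 -0.622  1.916  0.056  1.154  0.145]
tool [[-0.001, 0.001, 1.0], [0.001, 1.0, -0.001], [-1.0, 0.001, -0.001]]
delta units [ 1.000e-03 -1.150e-01  2.492e+00]
```

View pics/side10.png

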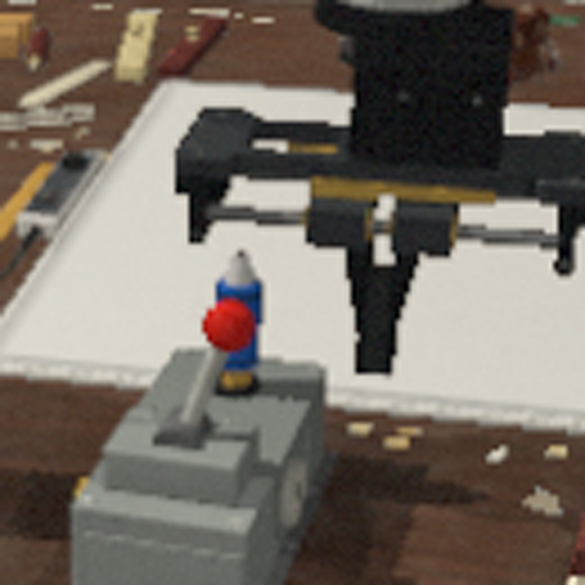

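The closed fingers at crop (377,340) are in front of the knob at (229,325), at knob height. Swinging the lever toward +x.

```bash

python3 -m creep '[{"fingers":0,"x":0,"y":0,"z":0.2,"twist":0},{"fingers":0,"x":0,"y":0,"z":0.5,"twist":0},{"fingers":0,"x":0,"y":0,"z":0.8,"twist":0},{"fingers":0,"x":0,"y":0,"z":1.0,"twist":0},{"fingers":0,"x":0,"y":-0.01,"z":1.2,"twist":0},{"fingers":0,"x":0,"y":-0.03,"z":1.35,"twist":0},{"fingers":0,"x":0,"y":-0.04,"z":1.5,"twist":0},{"fingers":0,"x":0,"y":-0.05,"z":1.65,"twist":0},{"fingers":0,"x":0,"y":-0.06,"z":1.8,"twist":0}]'
python3 -m creep '[{"fingers":0,"x":0,"y":-0.01,"z":0.15,"twist":0},{"fingers":0,"x":0,"y":-0.02,"z":0.3,"twist":0},{"fingers":0,"x":0,"y":-0.03,"z":0.45,"twist":0},{"fingers":0,"x":0,"y":-0.04,"z":0.6,"twist":0}]'
python3 - <<'E'
from h import *
from bench import viewer
d=viewer.get_image("side"); np.savez("side11.npz",**d); im=d["pixels"]
cv2.imwrite("pics/side11.png",cv2.resize(im[100:230,230:360,::-1],None,fx=4.5,fy=4.5,interpolation=cv2.INTER_CUBIC))
E
```

```text
time: 20.53
position: [0.5526, -0.1218, 0.1385]
tool_rot: [0.0, 1.571, -0.001]
ft_force: [-0.9, -0.6, 0.3]
grip_width: 0.007
time: 20.87
position: [0.5766, -0.1233, 0.1382]
tool_rot: [0.0, 1.571, -0.0]
ft_force: [-0.3, -0.3, -1.0]
grip_width: 0.009
```

View pics/side11.png

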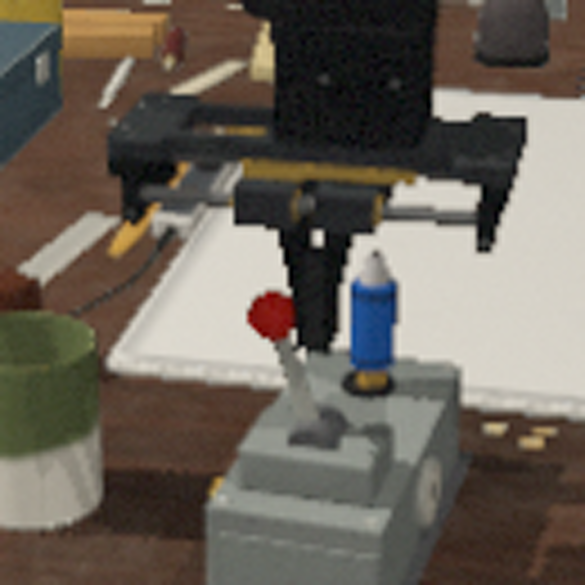

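The lever is past vertical, with the knob at crop (272,315). Pushing in small steps to the end stop.

```bash

python3 -m creep '[{"fingers":0,"x":0,"y":0,"z":0.07,"twist":0},{"fingers":0,"x":0,"y":0,"z":0.1,"twist":0}]'>/dev/null; python3 dep.py
python3 -m creep '[{"fingers":0,"x":0,"y":0,"z":0.05,"twist":0}]'>/dev/null; python3 dep.py
python3 -m creep '[{"fingers":0,"x":0,"y":0,"z":0.05,"twist":0}]'>/dev/null; python3 dep.py
```

```text
t 21.08 depth 7.8 mm xy [ 0.5803 -0.1231] F [-0.9  -0.85 -0.17] T [-0.07  0.09  0.02]
t 21.17 depth 7.8 mm xy [ 0.582  -0.1232] F [-1.24  0.48 -1.27] T [-0.05  0.13 -0.  ]
t 21.25 depth 7.7 mm xy [ 0.5841 -0.1231] F [-0.97 -0.1  -0.92] T [-0.08  0.16  0.  ]
```

```bash

python3 -m creep '[{"fingers":0,"x":0,"y":0,"z":0.04,"twist":0}]'>/dev/null; python3 dep.py
python3 -m creep '[{"fingers":0,"x":0,"y":0,"z":0.04,"twist":0}]'>/dev/null; python3 dep.py
python3 -m creep '[{"fingers":0,"x":0,"y":0,"z":0.04,"twist":0}]'>/dev/null; python3 dep.py
```

```text
t 21.33 depth 7.6 mm xy [ 0.5858 -0.1231] F [-0.34 -0.32 -0.25] T [-0.07  0.16  0.  ]
t 21.42 depth 7.6 mm xy [ 0.5869 -0.1231] F [-5.25  0.85  0.24] T [ 0.    1.09 -0.04]
t 21.50 depth 7.8 mm xy [ 0.5871 -0.1232] F [-9.27 -0.55  5.01] T [ 0.04  2.07 -0.  ]
```

End stop felt at x = 0.587, with force rising to 9 N. Backing off the way I came, then up and away.

```bash

python3 -m creep '[{"fingers":0,"x":0,"y":0,"z":-0.1,"twist":0},{"fingers":0,"x":0,"y":0.02,"z":-0.4,"twist":0},{"fingers":0,"x":0,"y":0.04,"z":-0.8,"twist":0},{"fingers":0,"x":0,"y":0.05,"z":-1.3,"twist":0},{"fingers":0,"x":0,"y":0.05,"z":-1.9,"twist":0},{"fingers":0,"x":-0.3,"y":0.05,"z":-2.4,"twist":0},{"fingers":0,"x":-0.8,"y":0.05,"z":-2.7,"twist":0},{"fingers":0,"x":-1.4,"y":0.05,"z":-2.7,"twist":0},{"fingers":0,"x":-2.0,"y":0.05,"z":-2.7,"twist":0},{"fingers":0,"x":-2.4,"y":0.05,"z":-2.7,"twist":0},{"fingers":0,"x":-2.5,"y":0.05,"z":-2.7,"twist":0},{"fingers":0,"x":-2.5,"y":0.05,"z":-2.7,"twist":0}]'
python3 - <<'E'
from h import *
from bench import viewer
for n in("side","top"):
    d=viewer.get_image(n); np.savez(n+"12.npz",**d); cv2.imwrite(f"pics/{n}12.png",d["pixels"][:,:,::-1])
S=load("side12.npz"); cv2.imwrite("pics/side12c.png",cv2.resize(S["pixels"][130:230,250:350,::-1],None,fx=6,fy=6,interpolation=cv2.INTER_CUBIC))
T=load("top12.npz")
pts={}
for n,d,b in(("side",S,(270,155,330,190)),("top",T,(300,200,350,250))):
    hsv=cv2.cvtColor(d["pixels"],cv2.COLOR_RGB2HSV); m=cv2.inRange(hsv,(0,170,60),(8,255,255))|cv2.inRange(hsv,(174,170,60),(180,255,255)); x0,y0,x1,y1=b
    o=np.zeros_like(m);o[y0:y1,x0:x1]=m[y0:y1,x0:x1]; ys,xs=np.nonzero(o); pts[n]=cv2.minEnclosingCircle(np.c_[xs,ys].astype(np.float32)); print(n,len(xs),pts[n])
P,e=tri(T,pts["top"][0],S,pts["side"][0]); print("knob",P,e)
c=np.deg2rad(-4.5); rel=P-np.array([.5743,-.1212,.086]); sx=rel[0]*np.cos(c)+rel[1]*np.sin(c); print("sx",sx,"z",rel[2],"lever rad",np.arctan2(sx,rel[2])+np.deg2rad(28.65))
print("expected end",.070*np.sin(.5),.070*np.cos(.5))
E
```

```text
time: 22.5
position: [0.4824, -0.1212, 0.24]
tool_rot: [-0.001, 1.567, -0.002]
ft_force: [0.2, -0.5, -1.1]
grip_width: 0.001
side 85 ((285.6224365234375, 171.11224365234375), 5.150096416473389)
top 0 ((0.0, 0.0), 0.0)
knob [0.65078533 0.29248151 0.45150711] 0.3509896409967389
sx 0.04379247118659464 z 0.3655071095538187 lever rad 0.6192813205506069
expected end 0.033559787702294216 0.0614307793323261
```

View pics/side12c.png

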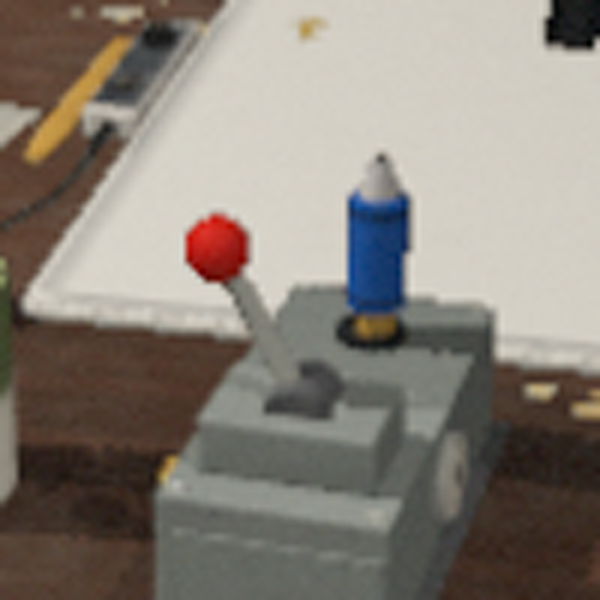

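View pics/top12.png

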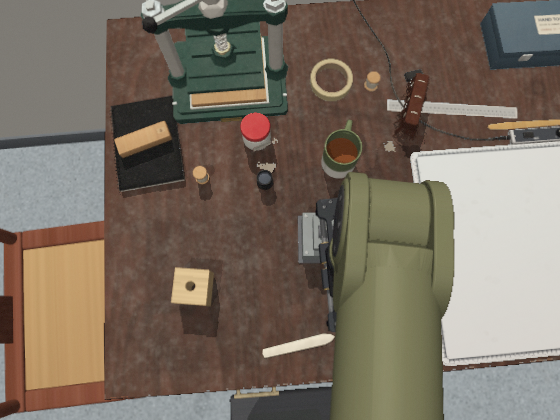

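View pics/side12.png

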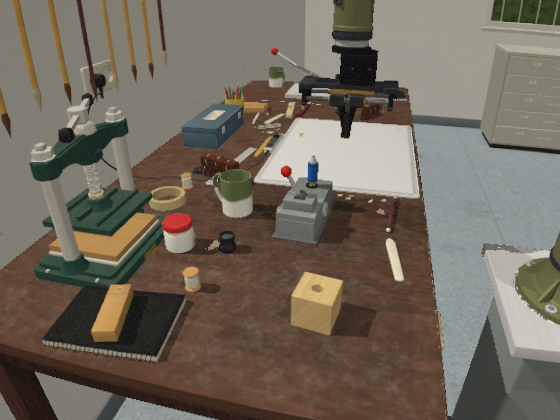

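Top view: the arm hides the station, but the mug (341,155), loupe (265,180) and spool (200,175) have not moved. In the side crop the knob (218,248) leans to the back and the nozzle (378,240) is seated. Checking the knob against the end-stop position and the nozzle's height in the side view.

```bash
python3 - <<'E'
from h import *
S=load("side12.npz")
c=np.deg2rad(-4.5); X=np.array([np.cos(c),np.sin(c),0]); H=np.array([.5743,-.1212,.086])
print("knob seen",(285.6,171.1))
for l in(.8,.9,.95,1.0): a=l-.5; print(l,proj(S,[H+.07*(np.sin(a)*X+np.array([0,0,np.cos(a)]))]).round(2))
a=.2-.5;
S0=load("side0.npz");print("start knob .2:",proj(S0,[H+.07*(np.sin(a)*X+np.array([0,0,np.cos(a)]))]),"seen 310.1 172.1")
# spout top seen
print("spout seen",(250+380/6-.5,130+158/6-.5))
for dep in(.045,.0515,.054): print(dep,proj(S,[[.5655,-.2307,.070-dep+.126]]).round(2))
a,b=load("side0.npz")["pixels"].astype(int),S["pixels"].astype(int)
D=(np.abs(a-b).sum(2)>90).astype(np.uint8); D=cv2.morphologyEx(D,cv2.MORPH_OPEN,np.ones((3,3)))
n,_,st,_=cv2.connectedComponentsWithStats(D); print([s.tolist() for s in st[1:] if s[4]>15])
E
```

```text
knob seen (285.6, 171.1)
0.8 [[292.36 169.26]]
0.9 [[289.52 169.9 ]]
0.95 [[288.15 170.32]]
1.0 [[286.82 170.81]]
start knob .2: [[310.45803776 171.52588624]] seen 310.1 172.1
spout seen (312.8333333333333, 155.83333333333334)
0.045 [[313.44 153.47]]
0.0515 [[313.36 155.96]]
0.054 [[313.33 156.92]]
[[299, 0, 100, 139, 4635], [417, 0, 55, 101, 2932], [364, 91, 10, 4, 36], [388, 98, 5, 9, 38], [339, 106, 6, 6, 27], [305, 156, 14, 26, 256], [281, 165, 14, 21, 155], [318, 184, 13, 5, 62], [558, 205, 2, 11, 22], [482, 243, 16, 11, 106], [501, 245, 32, 8, 166], [309, 256, 32, 38, 645]]
```

The knob matches lever = 1.0, the spout height matches a locked depth of about 51.5 mm, and nothing else in the side view has changed. Handing in.

```bash
python3 -c "
from bench import workorder; print(workorder.close_job())"
```

```text
the job is handed in; nothing more can be done
None
```

The nozzle is locked in the port and the lever is fully over to the open side; I handed the job in at about 22.6 s of the 56 s allowed.

**Nozzle:** I drew it straight up from the stand and pushed it down by feel. Between about 40 and 45 mm there was a light bump of about 2.5 N. The valve spring took up near 52 mm, and the hard stop came at about 54.8 mm with about 12.7 N, the highest press, against the 25 N limit. I did not see a sharp drop in force at the click, so I tested the lock by pulling up. At 51.7 mm an upward pull of about 5 N did not move it.

**Lever:** Only after letting go of the nozzle did I push the lever over, until I felt its end stop (about 9 N).

**Last checks:**
- **Lever:** the knob in the side view is at (285.6, 171.1). The position worked out for fully open is (286.8, 170.8), which agrees allowing for the side camera's steady offset of about 1 pixel.
- **Nozzle:** the spout height matches a depth of about 51.5 mm, so it stayed down after release.
- **Bystanders:** the spool, loupe and mug have not moved in the side view.
- **Not confirmed:** in the last top view the arm hid the station, so the knob check from two cameras failed. Its final position rests on the side view and the force I felt.

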